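# Load the drying stand and wind its timer

## Robot

A 6-joint arm with a two-finger parallel gripper is mounted at the origin on the work surface. World frame = base frame: x ahead of the robot, y to its left, z up, the work surface at z = 0. Lengths are in m, angles in degrees, forces in N, time in s.
With the tool pointing down it reaches from about 0.275 to 0.85 m from the base axis. Payload 5.2 kg.
Tool frame: the origin (TCP) lies midway between the tips of the shut fingers; the grasp point (between the pads) lies arm.pinch_z behind it (arm.pinch_z is the distance from the TCP to the grasp point, in m); z points along the fingers, y is the line along which they close (so a half turn about z gives the same grasp; the last joint's range is limited). The gripper opens to 85 mm and grips with 20 to 120 N. Pads are 22 mm wide; open, the fingers measure 114 mm over their backs; the gripper's body (76 mm by 85 mm) begins 54 mm behind the grasp point. The pads swing forward as they close: fully open they stand 13 mm farther back than shut.
Start: joints at [55.416, 14.817, 87.949, -0, 77.235, -11.62], TCP at [0.215, 0.506, 0.196] pointing down, gripper open.
Joint ranges: [-179.93, 179.93], [-52.35, 119.4], [10.71, 147.94], [-69.91, 249.91], [12.55, 155.21], [-178.61, 178.61]. Speed limits (degrees/s): [147.25, 147.25, 180, 180, 180, 180].

## Interface

Orientations are given as [roll, pitch, yaw] about the fixed x, y, z axes, in that order (R = Rz(yaw) Ry(pitch) Rx(roll)).
In Python, from workcell import arm gives the robot as it stands.
- The arm moves only by the tool jog_arm, never from a script. Its argument "deltas" is one flat list of numbers, 6 for each row, row after row: the shift along the world's x, y, z normalised to -1 to 1, where 1 is 0.02 m, then the turn, a rotation vector about the world's x, y, z normalised to -1 to 1, where 1 is 0.1 rad. A call has 1 to 20 rows; each row shifts and turns the commanded pose from where the row before left it; what a row does not reach is not made up. A row lasts 1/12 s, in which the tool goes at most 41.7 mm and 7.16 degrees, less where a joint would pass 70% of its speed; a pose out of reach is approached as far as the arm can. A call with a number of a shift or a turn outside -1 to 1 is refused whole. A call with a gripper value outside its range is refused whole. "hand" is the closure, from 0 (fully open) to 1 (shut), set as the call begins (left out, the last holds). The fingers move at their own pace and stop on an object; "grip_force" is the grip in N (left out, the last holds). Time passes only in rows, so rows that do not move let the fingers close. It gives the time, the measured TCP pose, the force, the opening and the grip force at its end, in the units of the state.
- arm.get_obs(): the state, without advancing time (a new reading comes with each control period).
- arm.capture(name): name is "side" or "top" or "wrist"; returns (picture, depth): 480x640x3 uint8, red, green, blue; 480x640 float32, m along the optical axis (not along the pixel's ray), 0 where there is no reading.
- arm.camera_info(name): a dict with "fx", "fy", "cx", "cy" (pixels), "origin" and "rotation" of the camera in the world. Camera axes: x right, y up, looking along -z (the intrinsics and any distortion apply to the point x, -y, -z); pixel columns grow to the right and rows downward; lengths in m; the calibration is good to about 2 mm. A picture is of the moment at which its call begins: read the wrist's pose just before it. camera_info takes no time and is no camera call; for the wrist camera it gives the pose at the moment of the call.
- arm.close_job(): hands the job in; it is judged then, once.
The state is a dict: "clock": time; "qpos": joint angles; "qvel": joint speeds; "tau": joint torques, N m; "tool_pos": TCP position; "tool_rot": TCP orientation; "ft_force": force on the tool from outside, world axes, zero at the start; "torque": the same for the moment, N m; "width": finger opening in m; "finger_force": force on a finger pad.
Only numpy, scipy, OpenCV 4.12 (cv2) and the standard library are available. Lean on these libraries where they do the work, as an engineer would, in place of code of your own. Each camera call takes 0.05 s, during which the arm holds its last target. There are 200 camera calls.

## Task

Set the cleaned test plates to dry: slide every steel plate up out of the grey rack and lower it, without dropping it, to the bottom of an empty slot of the white drying stand, and push both black cartridge caps on the stand fully down. Only when that is done, wind the timer's brass key clockwise, turn after turn, until it comes to its stop. At the end the orange marker must sit flat inside the ring on the stand; leave the other things on the bench alone.

Things in the scene. Friction and masses are not known exactly. Their poses are not given: they have to be found in the camera images.
- plate_a: bare steel hardness-test plate, 60 wide x 64 tall x 8 mm thick, about 200 g, standing on edge in one of the rack's slots (it may be absent). Origin: centre of its underside; x along its width, y across its thickness, z up. When in the rack or the stand its underside is 10 mm above the bench and its top 34 mm of height stands free above the slot walls
- plate_b: bare steel hardness-test plate, 60 wide x 64 tall x 8 mm thick, about 200 g, standing on edge in one of the rack's slots (it may be absent). Origin: centre of its underside; x along its width, y across its thickness, z up. When in the rack or the stand its underside is 10 mm above the bench and its top 34 mm of height stands free above the slot walls
- plate_c: bare steel hardness-test plate, 60 wide x 64 tall x 8 mm thick, about 200 g, standing on edge in one of the rack's slots (it may be absent). Origin: centre of its underside; x along its width, y across its thickness, z up. When in the rack or the stand its underside is 10 mm above the bench and its top 34 mm of height stands free above the slot walls
- plate_d: bare steel hardness-test plate, 60 wide x 64 tall x 8 mm thick, about 200 g, standing on edge in one of the rack's slots (it may be absent). Origin: centre of its underside; x along its width, y across its thickness, z up. When in the rack or the stand its underside is 10 mm above the bench and its top 34 mm of height stands free above the slot walls
- rack: grey slotted storage rack with dark steel base and end walls, fixed, 82 (x) x 204 (y) x 40 mm tall. Origin: centre of its underside. Four slots, centres at y = -69, -23, +23, +69 mm in its frame, each 66 mm long in x, 11 mm wide in y, slot floor at z = 10 mm, slot walls up to z = 40 mm
- stand: white drying stand, green base and end walls, fixed. Origin: under the centre of its slotted part, 82 (x) x 204 (y) x 40 mm tall. Four slots, empty at the start, at y = -69, -23, +23, +69 mm, each 66 mm long in x, 13 wide in y, floor at z = 10, walls up to z = 40 mm. On its +x side a white flange 8 mm thick reaches to x = 121 mm, with the marker pad and, at its ends, two capped drying cartridges
- pad (a point): centre of the pad marked by an orange ring (54 mm outer, 44 mm inner diameter) on the stand's flange, on its upper face 8 mm above the bench; stand frame (84, 0, 8) mm. 53 mm to each side stand the edges of the caps, 43 mm away the slot's outer walls
- cap_a (a joint): travel of this cartridge's push-on cap in m: 0 = standing 8 mm proud with a red band showing under it, 0.008 = fully home against the cartridge, no red showing. Stiff friction of about 5 N, no spring: it stays where it is left. It starts between 0 and 3 mm
- cap_a_top (a point): centre of the top face of the black cap, 34 mm diameter, on the stand's flange at stand x = 84, y = 70 mm; 58 mm above the bench when the travel is 0, 50 mm when home
- cap_b (a joint): travel of this cartridge's push-on cap in m: 0 = standing 8 mm proud with a red band showing under it, 0.008 = fully home against the cartridge, no red showing. Stiff friction of about 5 N, no spring: it stays where it is left. It starts between 0 and 3 mm
- cap_b_top (a point): centre of the top face of the black cap, 34 mm diameter, on the stand's flange at stand x = 84, y = -70 mm; 58 mm above the bench when the travel is 0, 50 mm when home
- timer: white wind-up timer box, fixed, 100 x 100 x 62 mm, with a grey dial on top and a brass wing key standing up at its centre. Origin: centre of its underside
- key (a joint): how far the key is wound, rad, growing clockwise seen from above: 0 = run down, 6.3 = fully wound, against a hard stop. It starts at 0 to 1.2. The turning resistance is about 0.08 N m rising to 0.13 N m; the timer holds what has been wound when the key is let go
- key_grip (a point): centre of the key's flat brass wing, on its axis, 96 mm above the bench. The wing is 44 mm long (along this point's x), 8 mm thick (along y) and 24 mm tall, from 82 to 106 mm above the bench; a collar of 12 mm radius reaches to 70 mm. The point turns with the key; its z points up
- marker: orange marker, a plain disc 38 mm diameter, 22 mm tall, with a white dot on top, 50 g. Origin: centre of its underside; z up
- caliper: bystander: digital caliper lying flat, 190 mm long, steel beam with black slide
- vise: bystander: small black specimen vise on a 90 mm square green glass plate
- jar: bystander: amber glass jar, 52 mm diameter, 75 mm tall
- brush: bystander: small hand brush lying flat
- driver: bystander: screwdriver lying flat
- mount_a: bystander: black mounted specimen, disc 30 mm diameter, 18 mm tall
- mount_b: bystander: black mounted specimen, disc 30 mm diameter, 18 mm tall

How it is judged:
By the outcome, as a careful person would: the job done as asked, in the order asked, and still so for the second after the job is handed in, with the robot touching nothing.
Of plate_a, plate_b, plate_c, plate_d only 2 to 4 are there at a start; the rules pass over those that are not, and their reading is None.
At some moment in a run one of marker may be knocked a few centimetres aside while the robot is not near it.
It also fails if it takes over 210 s, if anything falls off the work surface, if the arm or the gripper's body presses on something with over 40 N, if the wrist force passes 120 N, or if a joint passes its speed limit or range.

## Working session

There is one attempt and no reset: what is moved stays moved. The work goes in short steps, Python scripts to look and compute and a tool call to move; the robot and the scene stay as the last step left them, time stands still between calls to the robot, and variables do not carry over. Pictures are saved under pics/ and viewed, at most 14 in all, crops included, and the job is handed in when it is done.

Besides the shell and the picture viewer there is one more tool, called after "Request:" by a JSON object that holds its "op" and its "data". jog_arm: Moves the arm, as the interface text tells. Scaled input: -1 to 1 covers 0.02 m each way for a shift and 0.1 rad each way for a turn. Its arguments: {"type":"object","properties":{"deltas":{"type":"array"},"hand":{"type":"number"},"grip_force":{"type":"number"}},"required":["deltas"]}

```bash
ls; mkdir -p pics; python3 - <<'E'
from workcell import arm
import cv2,numpy as np
print(arm.get_obs(), arm.pinch_z)
for n in ("top","side","wrist"):
    print(n,arm.camera_info(n))
    p,d=arm.capture(n); cv2.imwrite(f"pics/{n}0.png",p[:,:,::-1]); np.savez(f"pics/{n}0.npz",p=p,d=d)
E
```

```text
pics
{'clock': 0.0, 'qpos': array([ 5.54163304e+01,  1.48590183e+01,  8.80132516e+01, -1.02616323e-03,
        7.72368335e+01, -1.16204510e+01]), 'qvel': array([ 0.0488488 , -0.02858564, -0.08366692,  0.06728967, -0.01217681,
       -0.00228169]), 'tau': array([ 1.91560735e-03, -4.46042812e+01, -2.90570855e+01,  1.14191753e-04,
        1.19594426e-02, -2.72848615e-05]), 'tool_pos': array([0.21420677, 0.50589259, 0.19516183]), 'tool_rot': array([-1.79892931e+02, -2.09965326e-02,  1.57036989e+02]), 'ft_force': array([-0.3902856 , -0.38359871,  0.31602251]), 'torque': array([-0.00267782, -0.02623416,  0.01420157]), 'finger_force': 0.0, 'width': 0.08541182945069674} 0.0187
top {'fx': 585.673525450225, 'fy': 585.673525450225, 'cx': 313.0456735136292, 'cy': 237.9127257749467, 'origin': array([0.36520471, 0.0098039 , 1.32295017]), 'rotation': array([ 7.98181532e+00,  1.04453991e-02, -8.95106608e+01])}
side {'fx': 503.8620868981498, 'fy': 503.8620868981498, 'cx': 327.4888165513816, 'cy': 239.3683093641588, 'origin': array([ 0.43037014, -0.70187679,  0.7926539 ]), 'rotation': array([43.91753857, -0.55582508, -7.92167483])}
wrist {'fx': 363.7931961116333, 'fy': 363.7931961116333, 'cx': 319.48277957588573, 'cy': 236.49781836347398, 'origin': array([0.15018718, 0.53362721, 0.3732072 ]), 'rotation': array([-1.60643183e+01,  4.55656473e-02,  6.71060518e+01])}
```

View pics/top0.png

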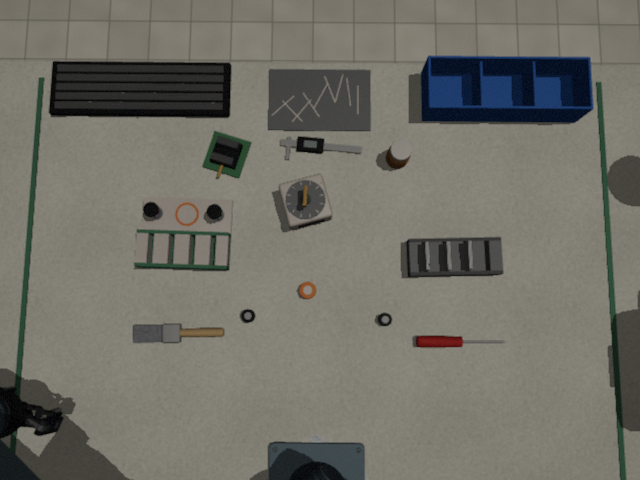

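View pics/side0.png

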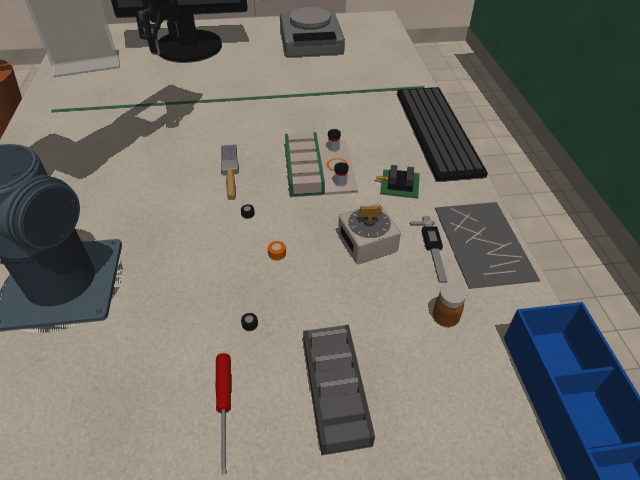

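The top view shows the stand on the left (slots around (183,250), ring at (187,214)), the timer at (305,200), the marker at (307,290) and the rack at (455,257) with about 3 plates. Next I'll measure with depth.

```bash
cat > h.py <<'E'
from workcell import arm
import numpy as np, cv2
from scipy.spatial.transform import Rotation as R
def cloud(ci,d):
    v,u=np.mgrid[:480,:640]
    P=np.stack([(u-ci["cx"])/ci["fx"]*d,-(v-ci["cy"])/ci["fy"]*d,-d],-1)
    return P@R.from_euler("xyz",ci["rotation"],degrees=True).as_matrix().T+ci["origin"]
def proj(ci,X):
    q=(np.atleast_2d(X)-ci["origin"])@R.from_euler("xyz",ci["rotation"],degrees=True).as_matrix()
    return np.c_[ci["cx"]+ci["fx"]*q[:,0]/-q[:,2],ci["cy"]-ci["fy"]*q[:,1]/-q[:,2]]
def rect(xy,name,z=None):
    (c,s,a)=cv2.minAreaRect((xy*1000).astype(np.float32)); print(name,np.round(c,1),np.round(s,1),round(a,1),len(xy))
E
python3 - <<'E'
from h import *
f=np.load("pics/top0.npz");p,d=f["p"],f["d"];ci=arm.camera_info("top");W=cloud(ci,d)
def reg(u0,u1,v0,v1,z0,z1,n):
    w=W[v0:v1,u0:u1].reshape(-1,3);dd=d[v0:v1,u0:u1].ravel()
    m=(w[:,2]>z0)&(w[:,2]<z1)&(dd>0);w=w[m]
    if len(w)>5: rect(w[:,:2],n); print("   z",np.round(np.percentile(w[:,2],[5,50,95])*1000,1))
reg(400,510,225,285,.03,.048,"rack walls"); reg(400,510,225,285,.055,.09,"plates")
reg(125,240,225,275,.03,.05,"stand")
reg(125,175,195,225,.04,.07,"capL");reg(195,228,195,225,.04,.07,"capR")
reg(270,340,170,235,.05,.068,"timer");reg(270,340,170,235,.085,.12,"key")
reg(290,325,275,305,.012,.03,"marker")
reg(500,560,300,320,-.02,.02,"bench")
from scipy import ndimage as nd
m=np.zeros((480,640),bool);m[225:285,400:510]=1
m&=(W[...,2]>.055)&(d>0);l,n=nd.label(m)
for i in range(1,n+1):
    w=W[l==i]; 
    if len(w)>8: rect(w[:,:2],f"plate{i}"); print(w[:,2].max())
# orange
hsv=cv2.cvtColor(p,cv2.COLOR_RGB2HSV);o=(hsv[...,0]<16)&(hsv[...,1]>150)&(hsv[...,2]>90)
for b in((170,205,195,235),(290,325,275,305)):
    mm=np.zeros_like(o);mm[b[2]:b[3],b[0]:b[1]]=o[b[2]:b[3],b[0]:b[1]];w=W[mm&(d>0)];rect(w[:,:2],"orange");print(np.median(w[:,2]))
a=cv2.resize(p[215:290,395:515],None,fx=6.6,fy=6.6,interpolation=2)[:,:,::-1];b=cv2.resize(p[160:240,265:345],None,fx=5,fy=5)[:,:,::-1]
cv2.imwrite("pics/z.png",a)
E
```

```text
rack walls [ 508.7 -303.6] [ 82.6 206.2] 1.7 2819
   z [35.7 40.6 45.2]
plates [ 507.1 -280.2] [ 60.5 102. ] 1.8 477
   z [57.7 72.8 78. ]
stand [519.6 301.7] [206.   82.8] 88.5 2889
   z [35.  40.2 44.4]
capL [604.9 368.5] [31.8 32.5] 48.6 198
   z [49.6 57.6 61.4]
capR [600.8 229.4] [32.3 32.8] 83.9 193
   z [51.3 57.5 61.7]
timer [628.7  29.1] [101.8  99.9] 15.5 1837
   z [57.1 62.5 66.6]
key [627.6  29.1] [ 7.9 43.4] 86.1 88
   z [ 94.9 106.1 110.5]
marker [432.8  22.7] [36.  35.8] 19.5 223
   z [17.3 22.5 26.3]
bench [ 392.9 -475.4] [ 42.5 136.7] 0.5 1196
   z [-3.5  0.8  5.2]
plate1 [ 508.9 -326.2] [59.9 10. ] 1.0 167
0.08091017491914587
plate2 [ 506.  -234.2] [60.   9.6] 1.1 151
0.07978898833397108
plate3 [ 506.6 -280.1] [59.5  9.8] 1.4 159
0.08372472823466137
orange [603.4 300.3] [49.4 50.2] 88.1 77
0.00927511992550345
orange [431.3  23.5] [33.8 34.7] 27.3 122
0.022114507374720316
```

View pics/z.png

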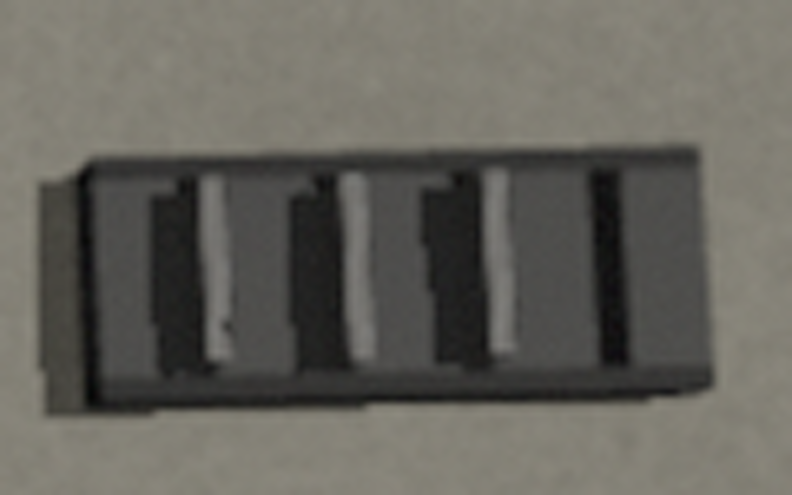

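Three plates stand in the rack, in slots −23, +23 and +69; the slot at −69 (right) is empty. I'm moving over the nearest plate.

Request:
{"op": "jog_arm", "data": {"deltas": [0.365,-0.926,0,0,0,0.108,0.365,-0.926,0,0,0,0.108,0.365,-0.926,0,0,0,0.108,0.365,-0.926,0,0,0,0.108,0.365,-0.926,0,0,0,0.108,0.365,-0.926,0,0,0,0.108,0.365,-0.926,0,0,0,0.108,0.365,-0.926,0,0,0,0.108,0.365,-0.926,0,0,0,0.108,0.365,-0.926,0,0,0,0.108,0.365,-0.926,0,0,0,0.108,0.365,-0.926,0,0,0,0.108,0.365,-0.926,0,0,0,0.108,0.365,-0.926,0,0,0,0.108,0.365,-0.926,0,0,0,0.108,0.365,-0.926,0,0,0,0.108,0.365,-0.926,0,0,0,0.108,0.365,-0.926,0,0,0,0.108,0.365,-0.926,0,0,0,0.108,0.365,-0.926,0,0,0,0.108], "hand": 0.58, "grip_force": 60}}

```text
clock: 1.82
tool_pos: [0.3606, 0.1351, 0.1959]
tool_rot: [-180.0, -0.0, 169.4]
ft_force: [0.5, 0.1, -0.0]
width: 0.0358
finger_force: 0.0
```

Request:
{"op": "jog_arm", "data": {"deltas": [0.365,-0.926,0,0,0,0.108,0.365,-0.926,0,0,0,0.108,0.365,-0.926,0,0,0,0.108,0.365,-0.926,0,0,0,0.108,0.365,-0.926,0,0,0,0.108,0.365,-0.926,0,0,0,0.108,0.365,-0.926,0,0,0,0.108,0.365,-0.926,0,0,0,0.108,0.365,-0.926,0,0,0,0.108,0.365,-0.926,0,0,0,0.108,0.365,-0.926,0,0,0,0.108,0.365,-0.926,0,0,0,0.108,0.365,-0.926,0,0,0,0.108,0.365,-0.926,0,0,0,0.108,0.365,-0.926,0,0,0,0.108,0.365,-0.926,0,0,0,0.108,0.365,-0.926,0,0,0,0.108,0.365,-0.926,0,0,0,0.108,0.365,-0.926,0,0,0,0.108,0,0,0,0,0,0]}}

```text
clock: 3.48
tool_pos: [0.5001, -0.2191, 0.1954]
tool_rot: [-179.9, 0.0, -178.9]
ft_force: [0.6, -0.6, -0.0]
width: 0.0359
finger_force: 0.0
```

Request:
{"op": "jog_arm", "data": {"deltas": [0,0,0,0,0,0,0,0,0,0,0,0,0,0,0,0,0,0]}}

```text
clock: 3.73
tool_pos: [0.4988, -0.2148, 0.1959]
tool_rot: [180.0, -0.0, -178.8]
ft_force: [-0.6, -0.1, 0.3]
width: 0.0357
finger_force: 0.0
```

```bash
cat >> h.py <<'E'
def wr(name):
    ci=arm.camera_info("wrist");p,d=arm.capture("wrist");cv2.imwrite(f"pics/{name}.png",p[:,:,::-1]);return ci,p,d,cloud(ci,d)
E
python3 - <<'E'
from h import *
o=arm.get_obs();print(o["clock"],o["tool_pos"],o["tool_rot"],o["width"],o["qpos"])
ci,p,d,W=wr("w1")
from scipy import ndimage as nd
m=(W[...,2]>.06)&(W[...,2]<.09)&(d>.1)&(abs(W[...,0]-.508)<.05)&(abs(W[...,1]+.28)<.08);l,n=nd.label(m)
for i in range(1,n+1):
    w=W[l==i]
    if len(w)>60: rect(w[w[:,2]>.068][:,:2],i);print(np.percentile(w[:,2],[50,95]))
E
```

```text
3.7333 [ 0.49881373 -0.21482996  0.19587047] [ 1.79959001e+02 -3.19240130e-02 -1.78805181e+02] 0.03573554531370241 [-3.50826307e+01  1.41443384e+01  8.88648912e+01  1.45326021e-02
  7.70407656e+01 -1.26280704e+02]
1 [ 506.3 -279.2] [59.4  8.7] 1.4 728
[0.07354319 0.07498567]
2 [ 505.8 -233.3] [60.2  8.1] 1.8 662
[0.07377225 0.07507361]
3 [ 508.7 -325.1] [60.2  8.9] 2.3 782
[0.0732752  0.07484152]
```

View pics/w1.png

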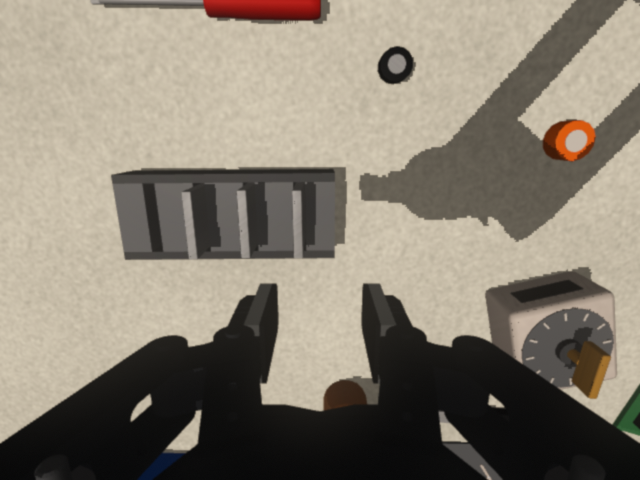

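The wrist view shows plates at pixel columns 190, 243 and 297. The wrist camera agrees with the top camera within about 1 mm.

Request:
{"op": "jog_arm", "data": {"deltas": [0.36,-0.95,0,0,0,0.07,0,0,-0.95,0,0,0,0,0,-0.95,0,0,0,0,0,-0.95,0,0,0,0,0,-0.95,0,0,0,0,0,-0.95,0,0,0,0,0,0,0,0,0,0,0,0,0,0,0,0,0,0,0,0,0]}}

```text
clock: 4.53
tool_pos: [0.5071, -0.2349, 0.1022]
tool_rot: [-179.9, 0.1, -178.4]
ft_force: [-0.8, 0.3, -0.5]
width: 0.0357
finger_force: 0.0
```

Request:
{"op": "jog_arm", "data": {"deltas": [0,0,-0.75,0,0,0,0,0,-0.75,0,0,0,0,0,-0.75,0,0,0,0,0,-0.65,0,0,0,0,0,0,0,0,0,0,0,0,0,0,0]}}

```text
clock: 5.03
tool_pos: [0.5069, -0.235, 0.0439]
tool_rot: [-180.0, 0.0, -178.4]
ft_force: [0.5, -1.6, 0.8]
width: 0.0359
finger_force: 0.0
```

Request:
{"op": "jog_arm", "data": {"deltas": [0,0,0,0,0,0,0,0,0,0,0,0,0,0,0,0,0,0,0,0,0,0,0,0,0,0,0,0,0,0,0,0,0,0,0,0,0,0,0,0,0,0,0,0,0,0,0,0], "hand": 1, "grip_force": 60}}

```text
clock: 5.7
tool_pos: [0.5064, -0.2348, 0.043]
tool_rot: [180.0, -0.0, -178.4]
ft_force: [0.1, 0.4, -0.1]
width: 0.0002
finger_force: 0.0
```

```bash
python3 - <<'E'
from h import *
print(arm.get_obs())
ci,p,d,W=wr("w2")
p,d=arm.capture("side")
cv2.imwrite("pics/s2.png",np.hstack([cv2.resize(p[230:470,240:480],(560,560))])[:,:,::-1])
E
```

```text
{'clock': 5.7, 'qpos': array([-3.63262543e+01,  2.40896994e+01,  9.79632057e+01, -1.59141556e-04,
        5.79495916e+01, -1.27894314e+02]), 'qvel': array([-0.07364299, -0.01122112,  0.04976266,  0.03416269, -0.00749349,
       -0.04830276]), 'tau': array([ 4.39010080e-03, -4.86104822e+01, -2.38286251e+01, -2.68181284e-04,
        1.02331720e-03, -3.09715922e-06]), 'tool_pos': array([ 0.50643771, -0.2348465 ,  0.04300877]), 'tool_rot': array([ 1.79998573e+02, -2.05309999e-03, -1.78431856e+02]), 'ft_force': array([ 0.06973172,  0.38762213, -0.12128778]), 'torque': array([-0.02172694,  0.0463663 ,  0.02476247]), 'finger_force': 0.0, 'width': 0.00015030615029358268}
```

View pics/w2.png

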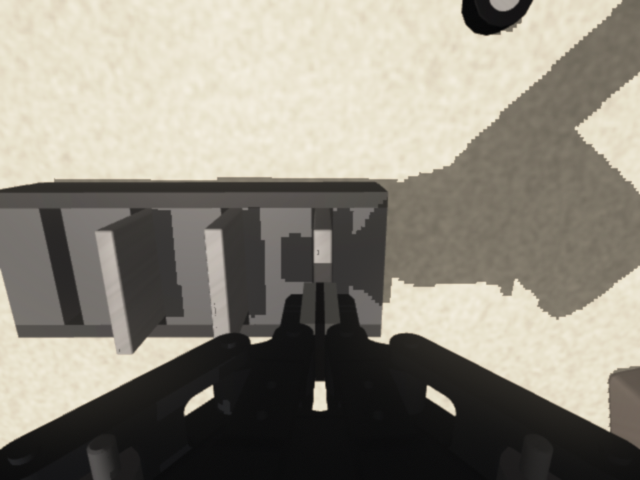

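View pics/s2.png

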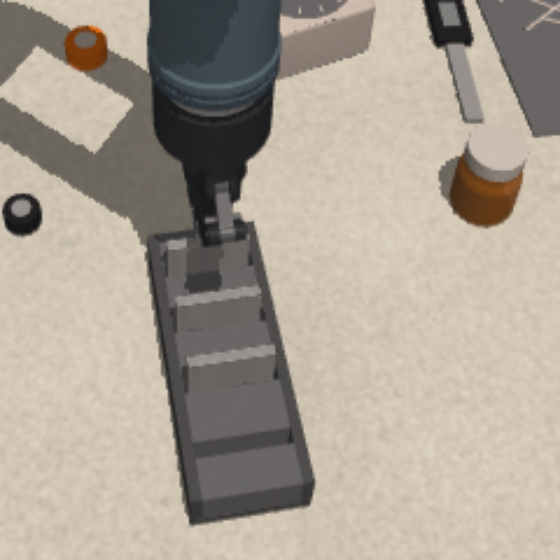

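The image shows the plate between the fingers at (320,245), yet the width reads 0. I'll lift a little and check by camera.

Request:
{"op": "jog_arm", "data": {"deltas": [0,0,0.25,0,0,0,0,0,0.5,0,0,0,0,0,0.5,0,0,0,0,0,0.5,0,0,0,0,0,0.25,0,0,0,0,0,0,0,0,0,0,0,0,0,0,0]}}

```text
clock: 6.38
tool_pos: [0.5068, -0.2351, 0.0837]
tool_rot: [-180.0, 0.1, -178.4]
ft_force: [-0.5, 0.1, -0.6]
width: -0.0001
finger_force: 0.0
```

```bash
python3 - <<'E'
from h import *
o=arm.get_obs();print(o["ft_force"],o["width"],o["finger_force"])
ci,p,d,W=wr("w3")
p,d2=arm.capture("side")
cv2.imwrite("pics/s3.png",np.hstack([cv2.resize(p[280:400,280:400],(400,400)),cv2.resize(cv2.imread("pics/w3.png")[150:350,200:440][:,:,::-1],(400,400))])[:,:,::-1])
E
```

```text
[-0.45272274  0.06480603 -0.64205969] -8.33058871876598e-05 0.0
```

View pics/s3.png

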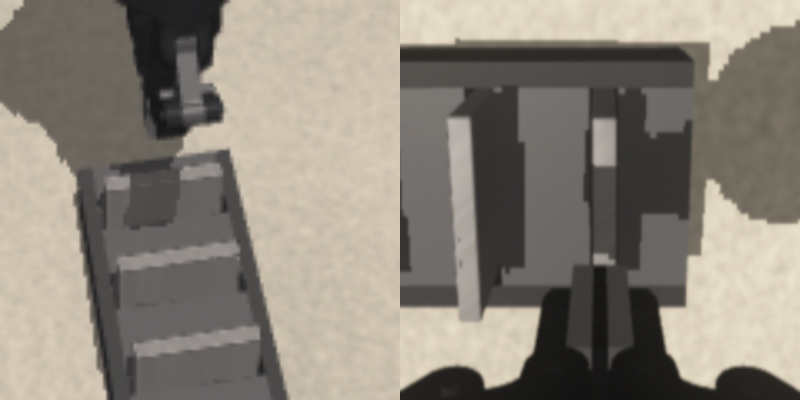

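```bash
python3 - <<'E'
from h import *
o=arm.get_obs();t=o["tool_pos"];print(t)
ci=arm.camera_info("wrist");print(proj(ci,t),proj(arm.camera_info("side"),t),ci["origin"],ci["rotation"])
p,d=arm.capture("side");W=cloud(arm.camera_info("side"),d)
m=(np.linalg.norm(W[...,:2]-t[:2],axis=-1)<.05)&(W[...,2]>.06);print("side: lowest pts near tool",np.sort(W[m][:,2])[[0,20,100,300]],np.median(W[m],0))
m=m&(W[...,2]<.13);w=W[m];print(len(w))
for z in np.arange(.06,.13,.01):
    q=w[(w[:,2]>=z)&(w[:,2]<z+.01)]
    if len(q): print(round(z,2),len(q),q.min(0)[:2],q.max(0)[:2])
pw,dw=arm.capture("wrist");Ww=cloud(ci,dw)
for (v,u) in((290,322),(300,305),(300,338),(320,300),(350,320),(235,320),(222,320)): print(v,u,dw[v,u],Ww[v,u])
E
```

```text
[ 0.50618237 -0.23464691  0.08273786]
[[319.20630999 270.37225611]] [[329.77404759 330.3298949 ]] [ 0.43645897 -0.23675992  0.26071687] [-1.60819732e+01 -8.42363976e-02  9.16397341e+01]
side: lowest pts near tool [0.06003882 0.06101136 0.06609019 0.07371096] [ 0.51132497 -0.26119651  0.38836715]
510
0.06 165 [ 0.47433368 -0.28434735] [ 0.534363   -0.23335054]
0.07 320 [ 0.47445203 -0.28375611] [ 0.53445484 -0.2274858 ]
0.12 25 [ 0.4945583  -0.24716721] [ 0.51641796 -0.2345427 ]
290 322 0.14216034 [ 0.49587014 -0.23388273  0.12991291]
300 305 0.13355103 [ 0.49597676 -0.24019579  0.13884223]
300 338 0.14177236 [ 0.49927264 -0.22755228  0.1313586 ]
320 300 0.1192934 [ 0.49596883 -0.24129023  0.15366764]
350 320 0.120111346 [ 0.50570143 -0.23445243  0.15568713]
235 320 0.1935617 [ 0.48927486 -0.2346988   0.07450979]
222 320 0.1923624 [ 0.48234525 -0.23489777  0.07375934]
```

The fingertips are really about 40 mm higher than the reported TCP, so they closed above the plate. I'll measure the gripper profile properly.

```bash
python3 - <<'E'
from h import *
o=arm.get_obs();t=o["tool_pos"]
p,d=arm.capture("side");W=cloud(arm.camera_info("side"),d)
m=(np.linalg.norm(W[...,:2]-t[:2],axis=-1)<.08)&(W[...,2]>.09);w=W[m]
for z in np.arange(.1,.26,.01):
    q=w[(w[:,2]>=z)&(w[:,2]<z+.01)]
    if len(q): print(round(z-t[2],3),len(q),np.round(q.min(0)[:2]-t[:2],3),np.round(q.max(0)[:2]-t[:2],3))
ci=arm.camera_info("wrist");p,d=arm.capture("wrist");W=cloud(ci,d)
for u in (306,312,326,332):
    print(u,[(v,*np.round(W[v,u]-t,4)) for v in range(276,292,2)])
E
```

```text
0.028 2 [-0.007 -0.006] [ 0.009 -0.004]
0.038 24 [-0.012 -0.013] [ 0.009 -0.   ]
0.048 23 [-0.012 -0.014] [0.006 0.   ]
0.058 5 [-0.012 -0.006] [-0.011 -0.   ]
0.068 2 [-0.014 -0.008] [-0.011 -0.005]
0.078 24 [-0.014 -0.028] [-0.    -0.007]
0.088 35 [-0.013 -0.035] [-0.001 -0.01 ]
0.098 65 [-0.018 -0.043] [0.017 0.012]
0.108 30 [-0.018 -0.05 ] [0.016 0.012]
0.118 139 [-0.017 -0.062] [ 0.017 -0.015]
0.128 187 [-0.02  -0.061] [ 0.019 -0.014]
0.138 138 [-0.02  -0.046] [ 0.018 -0.012]
0.148 88 [-0.011 -0.041] [ 0.011 -0.025]
0.158 90 [-0.035 -0.038] [ 0.029 -0.013]
0.168 238 [-0.038 -0.038] [ 0.035 -0.002]
306 [(276, np.float64(0.0207), np.float64(-0.008), np.float64(-0.0422)), (278, np.float64(0.0224), np.float64(-0.008), np.float64(-0.0429)), (280, np.float64(0.024), np.float64(-0.008), np.float64(-0.0433)), (282, np.float64(-0.0099), np.float64(-0.0058), np.float64(0.0388)), (284, np.float64(-0.0101), np.float64(-0.0057), np.float64(0.0415)), (286, np.float64(-0.0098), np.float64(-0.0057), np.float64(0.0428)), (288, np.float64(-0.0101), np.float64(-0.0056), np.float64(0.0453)), (290, 
[... 1006 characters left out ...]
np.float64(0.0436)), (288, np.float64(-0.0099), np.float64(0.0024), np.float64(0.0444)), (290, np.float64(-0.0105), np.float64(0.0023), np.float64(0.0477))]
332 [(276, np.float64(0.0207), np.float64(0.009), np.float64(-0.0433)), (278, np.float64(0.0217), np.float64(0.009), np.float64(-0.0425)), (280, np.float64(0.0229), np.float64(0.009), np.float64(-0.042)), (282, np.float64(-0.0103), np.float64(0.0049), np.float64(0.0391)), (284, np.float64(-0.0107), np.float64(0.0048), np.float64(0.042)), (286, np.float64(-0.0105), np.float64(0.0048), np.float64(0.0435)), (288, np.float64(-0.0105), np.float64(0.0047), np.float64(0.0456)), (290, np.float64(-0.0102), np.float64(0.0046), np.float64(0.0469))]
```

True tips sit at TCP + 38.5 mm, so I'll use that offset. Reopening, going down to TCP z≈0.006 and closing.

Request:
{"op": "jog_arm", "data": {"deltas": [0,0,0,0,0,0,0,0,0,0,0,0,0,0,0,0,0,0,0,0,0,0,0,0,0,0,0,0,0,0,0,0,-0.5,0,0,0,0,0,-0.5,0,0,0,0,0,-0.5,0,0,0,0,0,-0.5,0,0,0,0,0,-0.5,0,0,0,0,0,-0.5,0,0,0,0,0,-0.5,0,0,0,0,0,-0.35,0,0,0,0,0,0,0,0,0,0,0,0,0,0,0], "hand": 0.58}}

```text
clock: 7.93
tool_pos: [0.5063, -0.2348, 0.0055]
tool_rot: [180.0, -0.0, -178.4]
ft_force: [0.2, 0.0, 0.3]
width: 0.0359
finger_force: 0.0
```

Request:
{"op": "jog_arm", "data": {"deltas": [0,0,0,0,0,0,0,0,0,0,0,0,0,0,0,0,0,0,0,0,0,0,0,0,0,0,0,0,0,0,0,0,0,0,0,0,0,0,0,0,0,0,0,0,0,0,0,0], "hand": 1, "grip_force": 60}}

```text
clock: 8.6
tool_pos: [0.5067, -0.235, 0.0063]
tool_rot: [-180.0, 0.0, -178.4]
ft_force: [0.2, 0.3, 2.3]
width: 0.0072
finger_force: 59.1
```

Plate gripped. Lift, then carry to above the stand.

Request:
{"op": "jog_arm", "data": {"deltas": [0,0,0.2,0,0,0,0,0,0.3,0,0,0,0,0,0.4,0,0,0,0,0,0.5,0,0,0,0,0,0.5,0,0,0,0,0,0.5,0,0,0,0,0,0.5,0,0,0,0,0,0.5,0,0,0,0,0,0.5,0,0,0,0,0,0.5,0,0,0,0,0,0.5,0,0,0,0,0,0.5,0,0,0,0,0,0.5,0,0,0,0,0,0.3,0,0,0,0,0,0,0,0,0,0,0,0,0,0,0]}}

```text
clock: 9.93
tool_pos: [0.5066, -0.2349, 0.1303]
tool_rot: [-180.0, 0.0, -178.4]
ft_force: [-0.1, 0.0, -1.9]
width: 0.007
finger_force: 58.6
```

Request:
{"op": "jog_arm", "data": {"deltas": [0.022,0.3,0,0,0,0,0.022,0.6,0,0,0,-0.0215,0.022,0.9,0,0,0,-0.0215,0.022,0.9,0,0,0,-0.0215,0.022,0.9,0,0,0,-0.0215,0.022,0.9,0,0,0,-0.0215,0.022,0.9,0,0,0,-0.0215,0.022,0.9,0,0,0,-0.0215,0.022,0.9,0,0,0,-0.0215,0.022,0.9,0,0,0,-0.0215,0.022,0.9,0,0,0,-0.0215,0.022,0.9,0,0,0,-0.0215,0.022,0.9,0,0,0,-0.0215,0.022,0.9,0,0,0,-0.0215,0.022,0.9,0,0,0,-0.0215,0.022,0.9,0,0,0,-0.0215,0.022,0.9,0,0,0,-0.0215,0.022,0.9,0,0,0,-0.0215,0.022,0.9,0,0,0,-0.0215,0.022,0.9,0,0,0,-0.0215]}}

```text
clock: 11.6
tool_pos: [0.514, 0.1091, 0.1294]
tool_rot: [180.0, -0.1, 179.2]
ft_force: [1.0, -0.2, -0.7]
width: 0.0073
finger_force: 58.6
```

Request:
{"op": "jog_arm", "data": {"deltas": [0.022,0.9,0,0,0,-0.0215,0.022,0.9,0,0,0,-0.0215,0.022,0.9,0,0,0,-0.0215,0.022,0.9,0,0,0,-0.0215,0.022,0.9,0,0,0,-0.0215,0.022,0.9,0,0,0,-0.0215,0,0.5,0,0,0,0,0,0.3,0,0,0,0,0,0,0,0,0,0,0,0,0,0,0,0,0,0,0,0,0,0]}}

```text
clock: 12.52
tool_pos: [0.5178, 0.2304, 0.1299]
tool_rot: [-180.0, -0.0, 178.5]
ft_force: [0.1, 0.3, -1.5]
width: 0.0072
finger_force: 58.6
```

```bash
cat >> h.py <<'E'
def slots(W,d,m0=None,c=(.5196,.3015),a=-1.6):
    # fit stand frame from wall-top / slot-gap cloud; print residual slot-gap centres in nominal stand frame (mm)
    th=np.radians(a);Rm=np.array([[np.cos(th),-np.sin(th)],[np.sin(th),np.cos(th)]])
    L=np.dstack([(W[...,:2]-np.array(c))@Rm,W[...,2]])*1000
    ok=(d>0)&(abs(L[...,0])<38)&(abs(L[...,1])<105)
    for s in(-69,-23,23,69):
        for x0 in(-25,0,25):
            g=ok&(abs(L[...,0]-x0)<7)&(abs(L[...,2]-40)<4)
            lo=L[...,1][g&(L[...,1]<s)&(L[...,1]>s-22)];hi=L[...,1][g&(L[...,1]>s)&(L[...,1]<s+22)]
            if len(lo)>20 and len(hi)>20: print(s,x0,"gap",np.round([np.percentile(lo,98.5),np.percentile(hi,1.5)],1))
    return L
E
python3 - <<'E'
from h import *
o=arm.get_obs();print(o["clock"],o["tool_pos"],o["tool_rot"],o["width"],o["finger_force"],o["ft_force"])
ci,p,d,W=wr("w4"); L=slots(W,d)
np.savez("pics/w4.npz",W=W,d=d)
E
```

```text
12.5167 [0.51776243 0.23043377 0.12986778] [-1.79968589e+02 -1.93237015e-02  1.78468650e+02] 0.007240736858130589 58.603697419166565 [ 0.11152865  0.29208205 -1.47945833]
-69 -25 gap [-74.2 -60.9]
-69 0 gap [-78.  -60.7]
-69 25 gap [-80.5 -61. ]
-23 -25 gap [-28.4 -15.3]
-23 0 gap [-28.5 -15.3]
-23 25 gap [-28.2 -15.2]
23 -25 gap [17.4 30.4]
23 0 gap [17.6 30.7]
23 25 gap [17.8 30.7]
69 -25 gap [63.5 76.2]
69 0 gap [63.6 76.5]
69 25 gap [64.  76.4]
```

View pics/w4.png

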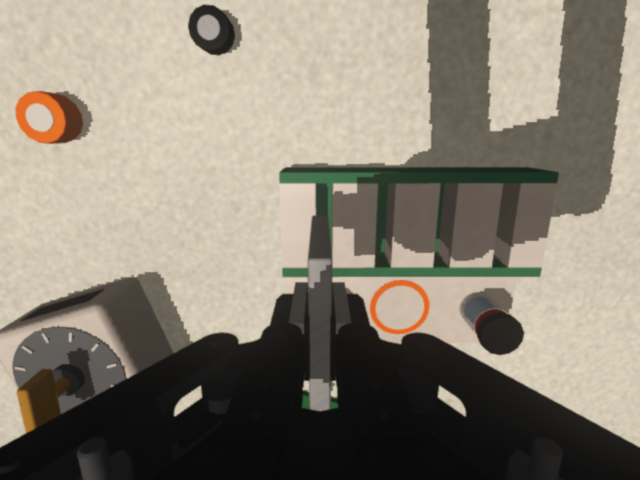

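The held plate hangs at (320,300), over the stand's near slot at (320,185), with the other three slots open to the right. The measured slot centre is y≈0.2337, so I shift and lower.

Request:
{"op": "jog_arm", "data": {"deltas": [0,0.165,0,0,0,0,0,0,-0.6,0,0,0,0,0,-0.6,0,0,0,0,0,-0.6,0,0,0,0,0,-0.6,0,0,0,0,0,-0.6,0,0,0,0,0,-0.6,0,0,0,0,0,-0.4,0,0,0,0,0,0,0,0,0,0,0,0,0,0,0,0,0,0,0,0,0]}}

```text
clock: 13.48
tool_pos: [0.5185, 0.2344, 0.0507]
tool_rot: [180.0, 0.1, 178.5]
ft_force: [-0.3, -0.1, -1.9]
width: 0.0071
finger_force: 58.6
```

```bash
python3 - <<'E'
from h import *
o=arm.get_obs();print(o["tool_pos"],o["tool_rot"],o["ft_force"])
ci,p,d,W=wr("w5"); L=slots(W,d,c=(.5196,.3026),a=-1.4)
# plate near edge: points above slot walls in front of fingers
m=(d>0)&(abs(L[...,1]+69)<9)&(L[...,2]>55)&(L[...,2]<118)&(L[...,0]<-14)&(L[...,0]>-36)
q=L[m];print(len(q))
for z in range(55,115,10):
    k=q[(q[:,2]>z)&(q[:,2]<z+10)]
    if len(k)>5: print(z,len(k),np.round(np.percentile(k,[2,98],axis=0)[:,:2],1).tolist())
E
```

```text
[0.51854824 0.23443753 0.05069121] [1.79985284e+02 6.41451139e-02 1.78474664e+02] [-0.27236874 -0.1323565  -1.93039718]
-69 -25 gap [-75.6 -62.3]
-69 0 gap [-75.4 -61.1]
-23 -25 gap [-29.7 -16.4]
-23 0 gap [-29.5 -16.5]
-23 25 gap [-29.4 -16.4]
23 -25 gap [16.6 29.2]
23 0 gap [16.5 29.2]
23 25 gap [16.6 29.2]
69 -25 gap [62.6 74.9]
69 0 gap [62.5 75.1]
69 25 gap [62.7 75. ]
1196
55 73 [[-30.4, -71.6], [-29.5, -64.3]]
65 93 [[-30.5, -71.8], [-29.4, -64.1]]
75 116 [[-30.5, -71.6], [-29.4, -64.3]]
85 133 [[-30.5, -71.7], [-29.5, -64.2]]
95 170 [[-30.5, -71.8], [-29.4, -64.2]]
105 207 [[-30.6, -71.8], [-29.4, -64.2]]
```

Request:
{"op": "jog_arm", "data": {"deltas": [0,-0.04,-0.1,0,0,0,0,0,-0.2,0,0,0,0,0,-0.2,0,0,0,0,0,-0.2,0,0,0,0,0,-0.2,0,0,0,0,0,-0.2,0,0,0,0,0,-0.2,0,0,0,0,0,-0.2,0,0,0,0,0,-0.2,0,0,0,0,0,-0.2,0,0,0,0,0,-0.2,0,0,0,0,0,-0.05,0,0,0,0,0,0,0,0,0,0,0,0,0,0,0]}}

```text
clock: 14.7
tool_pos: [0.518, 0.2337, 0.0071]
tool_rot: [180.0, 0.0, 178.5]
ft_force: [-0.3, -1.0, -2.7]
width: 0.0072
finger_force: 58.8
```

Request:
{"op": "jog_arm", "data": {"deltas": [0,0,-0.05,0,0,0,0,0,0,0,0,0,0,0,0,0,0,0]}}

```text
clock: 14.95
tool_pos: [0.5183, 0.2337, 0.0063]
tool_rot: [180.0, 0.1, 178.5]
ft_force: [0.1, -0.2, -0.9]
width: 0.0071
finger_force: 58.9
```

Request:
{"op": "jog_arm", "data": {"deltas": [0,0,0,0,0,0,0,0,0,0,0,0,0,0,0,0,0,0,0,0,0,0,0,0,0,0,0,0,0,0,0,0,0,0,0,0,0,0,0.4,0,0,0,0,0,0.8,0,0,0,0,0,0.9,0,0,0,0,0,0.9,0,0,0,0,0,0.9,0,0,0,0,0,0.9,0,0,0,0,0,0.7,0,0,0,0,0,0,0,0,0,0,0,0,0,0,0], "hand": 0.58}}

```text
clock: 16.2
tool_pos: [0.5185, 0.2338, 0.117]
tool_rot: [180.0, 0.1, 178.5]
ft_force: [0.4, -0.2, -0.6]
width: 0.0358
finger_force: 0.0
```

```bash
python3 - <<'E'
from h import *
o=arm.get_obs();print(o["tool_pos"],o["tool_rot"],o["width"])
ci,p,d,W=wr("w6"); L=slots(W,d,c=(.5196,.3026),a=-1.4)
m=(d>0)&(abs(L[...,1]+69)<12)&(L[...,2]>55)&(L[...,2]<90)&(L[...,0]<35)&(L[...,0]>-36)
q=L[m];print(len(q),np.percentile(q,[2,50,98],axis=0))
E
```

```text
[0.51851416 0.23380959 0.11699598] [1.79965116e+02 1.28580291e-01 1.78490677e+02] 0.03580771750947291
-69 -25 gap [-72.2 -66.7]
-69 0 gap [-75.4 -62.2]
-69 25 gap [-75.6 -62.2]
-23 -25 gap [-29.5 -16.4]
-23 0 gap [-29.6 -16.4]
-23 25 gap [-29.4 -16.3]
23 -25 gap [16.5 29.5]
23 0 gap [16.5 29.5]
23 25 gap [16.6 29.5]
69 -25 gap [62.7 75.3]
69 0 gap [62.7 75.2]
69 25 gap [62.8 75.3]
1146 [[-30.40706665 -72.22542534  62.5997883 ]
 [ -3.98608179 -68.82802085  73.91246805]
 [ 27.57549498 -64.98360098  75.22254697]]
```

Request:
{"op": "jog_arm", "data": {"deltas": [-0.022,-0.5,0,0,0,0.02,-0.022,-0.8,0,0,0,0.02,-0.022,-1,0,0,0,0.02,-0.022,-1,0,0,0,0.02,-0.022,-1,0,0,0,0.02,-0.022,-1,0,0,0,0.02,-0.022,-1,0,0,0,0.02,-0.022,-1,0,0,0,0.02,-0.022,-1,0,0,0,0.02,-0.022,-1,0,0,0,0.02,-0.022,-1,0,0,0,0.02,-0.022,-1,0,0,0,0.02,-0.022,-1,0,0,0,0.02,-0.022,-1,0,0,0,0.02,-0.022,-1,0,0,0,0.02,-0.022,-1,0,0,0,0.02,-0.022,-1,0,0,0,0.02,-0.022,-1,0,0,0,0.02,-0.022,-1,0,0,0,0.02,-0.022,-1,0,0,0,0.02]}}

```text
clock: 17.92
tool_pos: [0.5076, -0.1535, 0.1146]
tool_rot: [179.9, -0.1, -179.2]
ft_force: [0.3, 0.1, -0.6]
width: 0.0357
finger_force: 0.0
```

Request:
{"op": "jog_arm", "data": {"deltas": [-0.022,-1,0,0,0,0.02,-0.022,-1,0,0,0,0.02,-0.022,-1,0,0,0,0.02,-0.022,-1,0,0,0,0.02,-0.022,-1,0,0,0,0.02,-0.022,-0.8,0,0,0,0.02,0,-0.5,0,0,0,0.02,0,0,0,0,0,0,0,0,0,0,0,0,0,0,0,0,0,0]}}

```text
clock: 18.75
tool_pos: [0.5062, -0.2773, 0.1156]
tool_rot: [179.9, -0.0, -178.4]
ft_force: [-0.1, 1.1, -0.2]
width: 0.0361
finger_force: 0.0
```

Request:
{"op": "jog_arm", "data": {"deltas": [0.03,-0.16,0,0,0,0,0,0,-0.6,0,0,0,0,0,-0.6,0,0,0,0,0,-0.6,0,0,0,0,0,-0.6,0,0,0,0,0,-0.6,0,0,0,0,0,-0.6,0,0,0,0,0,-0.5,0,0,0,0,0,-0.5,0,0,0,0,0,-0.5,0,0,0,0,0,-0.38,0,0,0,0,0,0,0,0,0,0,0,0,0,0,0]}}

```text
clock: 19.83
tool_pos: [0.5069, -0.2814, 0.006]
tool_rot: [180.0, -0.0, -178.4]
ft_force: [-0.1, 0.8, 0.5]
width: 0.0358
finger_force: 0.0
```

Request:
{"op": "jog_arm", "data": {"deltas": [0,0,0,0,0,0,0,0,0,0,0,0,0,0,0,0,0,0,0,0,0,0,0,0,0,0,0,0,0,0,0,0,0,0,0,0,0,0,0,0,0,0,0,0,0,0,0,0], "hand": 1}}

```text
clock: 20.5
tool_pos: [0.5075, -0.2814, 0.0071]
tool_rot: [-180.0, 0.1, -178.4]
ft_force: [1.1, 3.1, 6.3]
width: 0.0072
finger_force: 59.2
```

Request:
{"op": "jog_arm", "data": {"deltas": [0,0,0.2,0,0,0,0,0,0.3,0,0,0,0,0,0.4,0,0,0,0,0,0.5,0,0,0,0,0,0.5,0,0,0,0,0,0.5,0,0,0,0,0,0.5,0,0,0,0,0,0.5,0,0,0,0,0,0.5,0,0,0,0,0,0.5,0,0,0,0,0,0.5,0,0,0,0,0,0.5,0,0,0,0,0,0.5,0,0,0,0,0,0.3,0,0,0,0,0,0,0,0,0,0,0,0,0,0,0]}}

```text
clock: 21.83
tool_pos: [0.5072, -0.2817, 0.1307]
tool_rot: [-180.0, 0.0, -178.4]
ft_force: [-0.4, -1.0, -1.5]
width: 0.0072
finger_force: 58.3
```

Request:
{"op": "jog_arm", "data": {"deltas": [0.02,0.3,0,0,0,0,0.02,0.6,0,0,0,0,0.02,1,0,0,0,-0.02,0.02,1,0,0,0,-0.02,0.02,1,0,0,0,-0.02,0.02,1,0,0,0,-0.02,0.02,1,0,0,0,-0.02,0.02,1,0,0,0,-0.02,0.02,1,0,0,0,-0.02,0.02,1,0,0,0,-0.02,0.02,1,0,0,0,-0.02,0.02,1,0,0,0,-0.02,0.02,1,0,0,0,-0.02,0.02,1,0,0,0,-0.02,0.02,1,0,0,0,-0.02,0.02,1,0,0,0,-0.02,0.02,1,0,0,0,-0.02,0.02,1,0,0,0,-0.02,0.02,1,0,0,0,-0.02,0.02,1,0,0,0,-0.02]}}

```text
clock: 23.5
tool_pos: [0.5137, 0.0984, 0.1298]
tool_rot: [180.0, -0.1, 179.5]
ft_force: [0.5, -0.3, -2.6]
width: 0.0072
finger_force: 58.5
```

Request:
{"op": "jog_arm", "data": {"deltas": [0.02,1,0,0,0,-0.02,0.02,1,0,0,0,-0.02,0.02,1,0,0,0,-0.02,0.02,1,0,0,0,-0.02,0.02,1,0,0,0,-0.02,0.02,1,0,0,0,-0.02,0.02,1,0,0,0,-0.02,0.02,1,0,0,0,-0.02,0.02,0.7,0,0,0,0,0.02,0.45,0,0,0,0,0,0,0,0,0,0,0,0,0,0,0,0,0,0,0,0,0,0]}}

```text
clock: 24.58
tool_pos: [0.5189, 0.2786, 0.1302]
tool_rot: [-180.0, -0.0, 178.6]
ft_force: [-0.6, -1.8, -1.4]
width: 0.0068
finger_force: 58.4
```

Request:
{"op": "jog_arm", "data": {"deltas": [0,0.04,0,0,0,0,0,0,-0.6,0,0,0,0,0,-0.6,0,0,0,0,0,-0.6,0,0,0,0,0,-0.6,0,0,0,0,0,-0.6,0,0,0,0,0,-0.6,0,0,0,0,0,-0.4,0,0,0,0,0,0,0,0,0,0,0,0,0,0,0,0,0,0,0,0,0]}}

```text
clock: 25.5
tool_pos: [0.5197, 0.2801, 0.0511]
tool_rot: [180.0, 0.1, 178.6]
ft_force: [-0.7, -0.4, -1.5]
width: 0.0069
finger_force: 58.6
```

```bash
cat >> h.py <<'E'
def held(W,d,s):
    L=slots(W,d,c=(.5196,.3026),a=-1.4)
    m=(d>0)&(abs(L[...,1]-s)<9)&(L[...,2]>55)&(L[...,2]<118)&(L[...,0]<-14)&(L[...,0]>-36);q=L[m]
    for z in range(55,115,20):
        k=q[(q[:,2]>z)&(q[:,2]<z+10)]
        if len(k)>5: print(z,len(k),np.round(np.percentile(k,[2,98],axis=0)[:,:2],1).tolist())
E
python3 - <<'E'
from h import *
o=arm.get_obs();print(o["tool_pos"],o["tool_rot"],o["ft_force"])
ci,p,d,W=wr("w7"); held(W,d,-23)
E
```

```text
[0.51972588 0.28012626 0.05114133] [1.79982100e+02 6.38152967e-02 1.78581172e+02] [-0.69878052 -0.41143708 -1.4926225 ]
-69 -25 gap [-70.6 -66.6]
-69 0 gap [-83.4 -64.8]
-69 25 gap [-83.4 -64.9]
-23 -25 gap [-29.5 -16.2]
-23 0 gap [-29.6 -15.4]
23 -25 gap [16.5 29.5]
23 0 gap [16.4 29.5]
23 25 gap [16.6 29.6]
69 -25 gap [62.5 75.3]
69 0 gap [62.6 75.3]
69 25 gap [62.5 75.3]
55 81 [[-30.3, -25.4], [-29.1, -18.1]]
75 114 [[-30.3, -25.8], [-29.5, -18.3]]
95 164 [[-30.3, -25.9], [-29.3, -18.5]]
```

Request:
{"op": "jog_arm", "data": {"deltas": [0,-0.04,-0.1,0,0,0,0,0,-0.2,0,0,0,0,0,-0.2,0,0,0,0,0,-0.2,0,0,0,0,0,-0.2,0,0,0,0,0,-0.2,0,0,0,0,0,-0.2,0,0,0,0,0,-0.2,0,0,0,0,0,-0.2,0,0,0,0,0,-0.2,0,0,0,0,0,-0.2,0,0,0,0,0,-0.07,0,0,0,0,0,-0.05,0,0,0,0,0,0,0,0,0,0,0,0,0,0,0,0,0,0,0,0,0]}}

```text
clock: 26.88
tool_pos: [0.519, 0.2795, 0.0071]
tool_rot: [180.0, 0.0, 178.6]
ft_force: [-2.8, -1.9, 6.7]
width: 0.0072
finger_force: 59.8
```

Request:
{"op": "jog_arm", "data": {"deltas": [0,0,0,0,0,0,0,0,0,0,0,0,0,0,0,0,0,0,0,0,0,0,0,0,0,0,0,0,0,0,0,0,0,0,0,0,0,0,0.4,0,0,0,0,0,0.8,0,0,0,0,0,0.9,0,0,0,0,0,0.9,0,0,0,0,0,0.9,0,0,0,0,0,0.9,0,0,0,0,0,0.7,0,0,0,0,0,0,0,0,0,0,0,0,0,0,0], "hand": 0.58}}

```text
clock: 28.13
tool_pos: [0.5197, 0.2796, 0.117]
tool_rot: [180.0, 0.1, 178.6]
ft_force: [-0.1, 0.5, -0.0]
width: 0.0358
finger_force: 0.0
```

```bash
cat >> h.py <<'E'
def seated(W,d,s):
    th=np.radians(-1.4);Rm=np.array([[np.cos(th),-np.sin(th)],[np.sin(th),np.cos(th)]])
    L=np.dstack([(W[...,:2]-np.array([.5196,.3026]))@Rm,W[...,2]])*1000
    m=(d>0)&(abs(L[...,1]-s)<12)&(L[...,2]>55)&(L[...,2]<95)&(abs(L[...,0])<36)
    q=L[m];print(s,len(q),np.round(np.percentile(q,[2,50,98],axis=0),1).tolist())
E
python3 - <<'E'
from h import *
o=arm.get_obs();print(o["tool_pos"],o["tool_rot"],o["ft_force"])
ci,p,d,W=wr("w8"); seated(W,d,-23)
E
```

```text
[0.51966767 0.27964293 0.11701569] [1.79957017e+02 1.25850538e-01 1.78606256e+02] [-0.12736448  0.54058637 -0.03137276]
-23 1179 [[-30.8, -27.4, 62.6], [-4.7, -23.6, 73.9], [27.5, -19.7, 75.3]]
```

Request:
{"op": "jog_arm", "data": {"deltas": [-0.02,-0.5,0,0,0,0.02,-0.02,-0.8,0,0,0,0.02,-0.02,-1,0,0,0,0.02,-0.02,-1,0,0,0,0.02,-0.02,-1,0,0,0,0.02,-0.02,-1,0,0,0,0.02,-0.02,-1,0,0,0,0.02,-0.02,-1,0,0,0,0.02,-0.02,-1,0,0,0,0.02,-0.02,-1,0,0,0,0.02,-0.02,-1,0,0,0,0.02,-0.02,-1,0,0,0,0.02,-0.02,-1,0,0,0,0.02,-0.02,-1,0,0,0,0.02,-0.02,-1,0,0,0,0.02,-0.02,-1,0,0,0,0.02,-0.02,-1,0,0,0,0.02,-0.02,-1,0,0,0,0.02,-0.02,-1,0,0,0,0.02,-0.02,-1,0,0,0,0.02]}}

```text
clock: 29.85
tool_pos: [0.5096, -0.1077, 0.1147]
tool_rot: [179.9, -0.1, -179.1]
ft_force: [-0.6, 0.6, -0.2]
width: 0.036
finger_force: 0.0
```

Request:
{"op": "jog_arm", "data": {"deltas": [-0.02,-1,0,0,0,0.02,-0.02,-1,0,0,0,0.02,-0.02,-1,0,0,0,0.02,-0.02,-1,0,0,0,0.02,-0.02,-1,0,0,0,0.02,0,-1,0,0,0,0.02,0,-1,0,0,0,0,0,-1,0,0,0,0,0,-1,0,0,0,0,0,-1,0,0,0,0,0,-0.7,0,0,0,0,0,-0.3,0,0,0,0,0,0,0,0,0,0,0,0,0,0,0,0,0,0,0,0,0,0]}}

```text
clock: 31.1
tool_pos: [0.5088, -0.3254, 0.1157]
tool_rot: [179.9, -0.0, -178.4]
ft_force: [0.9, -0.0, -0.1]
width: 0.0359
finger_force: 0.0
```

Second plate is seated. Descending on the third.

Request:
{"op": "jog_arm", "data": {"deltas": [0.02,-0.09,0,0,0,0,0,0,-0.6,0,0,0,0,0,-0.6,0,0,0,0,0,-0.6,0,0,0,0,0,-0.6,0,0,0,0,0,-0.6,0,0,0,0,0,-0.6,0,0,0,0,0,-0.5,0,0,0,0,0,-0.5,0,0,0,0,0,-0.5,0,0,0,0,0,-0.38,0,0,0,0,0,0,0,0,0,0,0,0,0,0,0]}}

```text
clock: 32.18
tool_pos: [0.5092, -0.3282, 0.0059]
tool_rot: [180.0, -0.0, -178.4]
ft_force: [-0.2, -0.8, -0.2]
width: 0.0358
finger_force: 0.0
```

Request:
{"op": "jog_arm", "data": {"deltas": [0,0,0,0,0,0,0,0,0,0,0,0,0,0,0,0,0,0,0,0,0,0,0,0,0,0,0,0,0,0,0,0,0,0,0,0,0,0,0,0,0,0,0,0,0,0,0,0], "hand": 1}}

```text
clock: 32.85
tool_pos: [0.5098, -0.3275, 0.0071]
tool_rot: [180.0, 0.0, -178.4]
ft_force: [1.2, 5.5, 5.1]
width: 0.0073
finger_force: 59.0
```

Request:
{"op": "jog_arm", "data": {"deltas": [0,0,0.2,0,0,0,0,0,0.3,0,0,0,0,0,0.4,0,0,0,0,0,0.5,0,0,0,0,0,0.5,0,0,0,0,0,0.5,0,0,0,0,0,0.5,0,0,0,0,0,0.5,0,0,0,0,0,0.5,0,0,0,0,0,0.5,0,0,0,0,0,0.5,0,0,0,0,0,0.5,0,0,0,0,0,0.5,0,0,0,0,0,0.3,0,0,0,0,0,0,0,0,0,0,0,0,0,0,0]}}

```text
clock: 34.18
tool_pos: [0.5096, -0.3284, 0.1307]
tool_rot: [-180.0, 0.0, -178.4]
ft_force: [-0.8, -0.1, -3.0]
width: 0.0072
finger_force: 58.6
```

Request:
{"op": "jog_arm", "data": {"deltas": [0.02,0.3,0,0,0,0,0.02,0.6,0,0,0,0,0.02,1,0,0,0,-0.02,0.02,1,0,0,0,-0.02,0.02,1,0,0,0,-0.02,0.02,1,0,0,0,-0.02,0.02,1,0,0,0,-0.02,0.02,1,0,0,0,-0.02,0.02,1,0,0,0,-0.02,0.02,1,0,0,0,-0.02,0.02,1,0,0,0,-0.02,0.02,1,0,0,0,-0.02,0.02,1,0,0,0,-0.02,0.02,1,0,0,0,-0.02,0.02,1,0,0,0,-0.02,0.02,1,0,0,0,-0.02,0.02,1,0,0,0,-0.02,0.02,1,0,0,0,-0.02,0.02,1,0,0,0,-0.02,0.02,1,0,0,0,-0.02]}}

```text
clock: 35.85
tool_pos: [0.5162, 0.0517, 0.1298]
tool_rot: [180.0, -0.1, 179.5]
ft_force: [0.2, -0.2, -2.3]
width: 0.0069
finger_force: 58.8
```

Request:
{"op": "jog_arm", "data": {"deltas": [0.02,1,0,0,0,-0.02,0.02,1,0,0,0,-0.02,0.02,1,0,0,0,-0.02,0.02,1,0,0,0,-0.02,0.02,1,0,0,0,-0.02,0.02,1,0,0,0,-0.02,0.02,1,0,0,0,-0.02,0.02,1,0,0,0,-0.02,0,1,0,0,0,0,0,1,0,0,0,0,0,1,0,0,0,0,0,1,0,0,0,0,0,0.95,0,0,0,0,0,0.6,0,0,0,0,0,0.2,0,0,0,0,0,0,0,0,0,0,0,0,0,0,0,0,0,0,0,0,0,0]}}

```text
clock: 37.35
tool_pos: [0.5205, 0.3237, 0.1302]
tool_rot: [-180.0, -0.0, 178.6]
ft_force: [0.3, -0.1, -2.0]
width: 0.0073
finger_force: 58.5
```

Request:
{"op": "jog_arm", "data": {"deltas": [0,0.07,0,0,0,0,0,0,-0.6,0,0,0,0,0,-0.6,0,0,0,0,0,-0.6,0,0,0,0,0,-0.6,0,0,0,0,0,-0.6,0,0,0,0,0,-0.6,0,0,0,0,0,-0.4,0,0,0,0,0,0,0,0,0,0,0,0,0,0,0,0,0,0,0,0,0]}}

```text
clock: 38.27
tool_pos: [0.5212, 0.3262, 0.0509]
tool_rot: [180.0, 0.1, 178.6]
ft_force: [0.1, 0.3, -1.8]
width: 0.0073
finger_force: 58.7
```

```bash
python3 - <<'E'
from h import *
o=arm.get_obs();print(o["tool_pos"],o["tool_rot"],o["ft_force"])
ci,p,d,W=wr("w9"); held(W,d,23)
E
```

```text
[0.5211945  0.32621128 0.05093889] [1.79977641e+02 5.35555356e-02 1.78602169e+02] [ 0.08771186  0.31676962 -1.81563425]
-69 -25 gap [-70.2 -66.1]
-23 -25 gap [-24.9 -21. ]
-23 0 gap [-38.1 -19.3]
-23 25 gap [-38.  -19.3]
23 -25 gap [16.6 29.9]
23 0 gap [16.4 30.7]
23 25 gap [ 8.4 39. ]
69 -25 gap [62.6 75.6]
69 0 gap [62.4 75.5]
69 25 gap [62.6 75.5]
55 70 [[-30.3, 20.7], [-29.2, 28.3]]
75 113 [[-30.4, 20.5], [-29.4, 27.8]]
95 160 [[-30.3, 20.2], [-29.5, 27.6]]
```

Request:
{"op": "jog_arm", "data": {"deltas": [0,-0.055,-0.1,0,0,0,0,0,-0.2,0,0,0,0,0,-0.2,0,0,0,0,0,-0.2,0,0,0,0,0,-0.2,0,0,0,0,0,-0.2,0,0,0,0,0,-0.2,0,0,0,0,0,-0.2,0,0,0,0,0,-0.2,0,0,0,0,0,-0.2,0,0,0,0,0,-0.2,0,0,0,0,0,-0.07,0,0,0,0,0,-0.03,0,0,0,0,0,0,0,0,0,0,0,0,0,0,0,0,0,0,0,0,0]}}

```text
clock: 39.65
tool_pos: [0.5206, 0.3251, 0.007]
tool_rot: [180.0, 0.0, 178.6]
ft_force: [-2.9, -0.4, 4.8]
width: 0.0068
finger_force: 59.9
```

Request:
{"op": "jog_arm", "data": {"deltas": [0,0,0,0,0,0,0,0,0,0,0,0,0,0,0,0,0,0,0,0,0,0,0,0,0,0,0,0,0,0,0,0,0,0,0,0,0,0,0.4,0,0,0,0,0,0.8,0,0,0,0,0,0.9,0,0,0,0,0,0.9,0,0,0,0,0,0.9,0,0,0,0,0,0.9,0,0,0,0,0,0.7,0,0,0,0,0,0,0,0,0,0,0,0,0,0,0], "hand": 0.58}}

```text
clock: 40.9
tool_pos: [0.5213, 0.3252, 0.1175]
tool_rot: [179.9, 0.1, 178.6]
ft_force: [-0.7, 1.1, -1.1]
width: 0.036
finger_force: 0.0
```

```bash
python3 - <<'E'
from h import *
o=arm.get_obs();print(o["tool_pos"],o["tool_rot"],o["ft_force"])
ci,p,d,W=wr("w10"); [seated(W,d,s) for s in (-69,-23,23)]
E
```

```text
[0.52128009 0.32521916 0.11751891] [1.79945995e+02 1.30979002e-01 1.78609018e+02] [-0.701079    1.05115739 -1.10568823]
-69 2036 [[-30.2, -72.0, 56.0], [-2.8, -65.3, 73.0], [27.8, -64.2, 74.9]]
-23 1600 [[-30.7, -26.8, 56.2], [-3.6, -21.6, 73.5], [27.3, -19.0, 75.0]]
23 1127 [[-30.6, 19.4, 63.2], [-3.4, 23.2, 73.9], [27.7, 26.5, 75.2]]
```

Request:
{"op": "jog_arm", "data": {"deltas": [0.706,0.378,0,0,0,0,0.706,0.378,0,0,0,0,0.706,0.378,0,0,0,0,0.706,0.378,0,0,0,0,0.706,0.378,0,0,0,0,0.706,0.378,0,0,0,0,0,0,-0.5,0,0,0,0,0,-0.6,0,0,0,0,0,-0.7,0,0,0,0,0,-0.7,0,0,0,0,0,-0.7,0,0,0,0,0,-0.6,0,0,0,0,0,-0.4,0,0,0,0,0,-0.15,0,0,0,0,0,0,0,0,0,0,0,0,0,0,0], "hand": 1, "grip_force": 40}}

```text
clock: 42.28
tool_pos: [0.6055, 0.3704, 0.0297]
tool_rot: [180.0, 0.0, 178.6]
ft_force: [0.2, -0.2, -0.9]
width: -0.0002
finger_force: 0.0
```

Request:
{"op": "jog_arm", "data": {"deltas": [0,0,-0.1,0,0,0,0,0,-0.1,0,0,0,0,0,-0.1,0,0,0,0,0,-0.1,0,0,0,0,0,-0.1,0,0,0,0,0,-0.1,0,0,0,0,0,-0.1,0,0,0,0,0,0,0,0,0,0,0,0,0,0,0]}}

```text
clock: 43.03
tool_pos: [0.6057, 0.3704, 0.0157]
tool_rot: [180.0, 0.0, 178.6]
ft_force: [-0.4, -0.0, 3.2]
width: -0.0002
finger_force: 1.6
```

Request:
{"op": "jog_arm", "data": {"deltas": [0,0,-0.08,0,0,0,0,0,-0.06,0,0,0,0,0,0,0,0,0]}}

```text
clock: 43.28
tool_pos: [0.6058, 0.3705, 0.0147]
tool_rot: [180.0, 0.1, 178.6]
ft_force: [-4.3, -1.7, 13.2]
width: -0.0
finger_force: 6.5
```

Request:
{"op": "jog_arm", "data": {"deltas": [0,0,-0.06,0,0,0,0,0,0,0,0,0,0,0,0,0,0,0]}}

```text
clock: 43.53
tool_pos: [0.6058, 0.3705, 0.0146]
tool_rot: [180.0, 0.1, 178.6]
ft_force: [-5.7, -3.1, 18.9]
width: 0.0
finger_force: 9.0
```

Request:
{"op": "jog_arm", "data": {"deltas": [0,0,-0.06,0,0,0,0,0,0,0,0,0,0,0,0,0,0,0]}}

```text
clock: 43.78
tool_pos: [0.6059, 0.3705, 0.0146]
tool_rot: [180.0, 0.1, 178.6]
ft_force: [-8.0, -3.5, 23.4]
width: 0.0003
finger_force: 11.7
```

Request:
{"op": "jog_arm", "data": {"deltas": [0,0,0.5,0,0,0,0,0,0.8,0,0,0,0,0,0.8,0,0,0,0,0,0.8,0,0,0,0,0,0.6,0,0,0,-0.02,-0.7,0,0,0,0,-0.02,-0.7,0,0,0,0,-0.02,-0.7,0,0,0,0,-0.02,-0.7,0,0,0,0,-0.02,-0.7,0,0,0,0,-0.02,-0.7,0,0,0,0,-0.02,-0.7,0,0,0,0,-0.02,-0.7,0,0,0,0,-0.02,-0.7,0,0,0,0,-0.02,-0.7,0,0,0,0,0,0,0,0,0,0,0,0,0,0,0,0]}}

```text
clock: 45.2
tool_pos: [0.6016, 0.2294, 0.0804]
tool_rot: [180.0, 0.0, 178.5]
ft_force: [0.0, -0.1, 0.0]
width: 0.0001
finger_force: 0.0
```

```bash
python3 - <<'E'
from h import *
o=arm.get_obs();print(o["tool_pos"],o["tool_rot"],o["ft_force"])
ci,p,d,W=wr("w11")
for cx,cy in((.6053,.3705),(.6019,.2306)):
    m=(np.hypot(W[...,0]-cx,W[...,1]-cy)<.016)&(W[...,2]>.044)&(W[...,2]<.07)&(d>0);print(m.sum(),np.percentile(W[m][:,2],[10,50,90]) if m.any() else 0)
p,d=arm.capture("side");ci=arm.camera_info("side");W=cloud(ci,d)
for cx,cy in((.6053,.3705),(.6019,.2306)):
    m=(np.hypot(W[...,0]-cx,W[...,1]-cy)<.014)&(W[...,2]>.046)&(W[...,2]<.07)&(d>0);print("side",m.sum(),np.percentile(W[m][:,2],[10,50,90]) if m.any() else 0)
cv2.imwrite("pics/s11.png",cv2.resize(p[115:205,275:365],(600,600),interpolation=2)[:,:,::-1])
E
```

```text
[0.60157514 0.22937533 0.08038348] [1.79981482e+02 7.06918275e-03 1.78510195e+02] [ 0.00821986 -0.10466639  0.02956791]
2079 [0.04926204 0.05007192 0.05089832]
2194 [0.05664125 0.05741914 0.05825404]
side 43 [0.04815789 0.05055078 0.0530622 ]
side 69 [0.05590075 0.0576921  0.05927996]
```

View pics/s11.png

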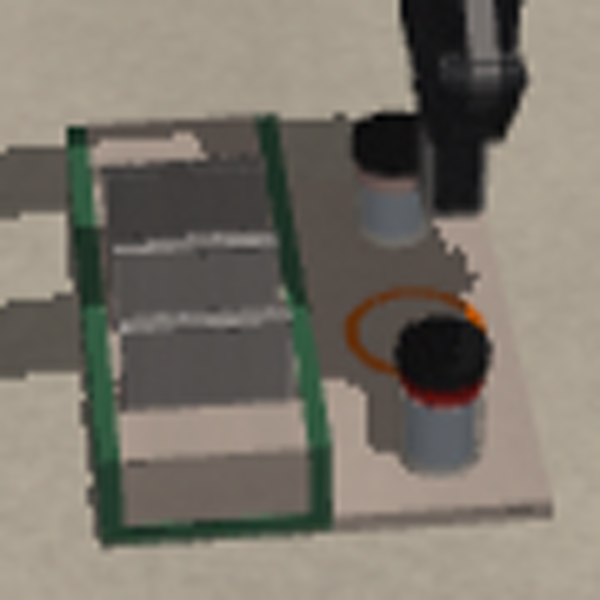

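Cap A (rear, at (390,145) in the crop) is home with its top at 50.0 mm. Cap B (front) still shows its red band. Pushing B.

Request:
{"op": "jog_arm", "data": {"deltas": [0.02,0.06,-0.5,0,0,0,0,0,-0.7,0,0,0,0,0,-0.7,0,0,0,0,0,-0.5,0,0,0,0,0,-0.32,0,0,0,0,0,-0.1,0,0,0,0,0,-0.1,0,0,0,0,0,-0.1,0,0,0,0,0,-0.1,0,0,0,0,0,-0.1,0,0,0,0,0,-0.1,0,0,0,0,0,-0.1,0,0,0,0,0,0,0,0,0]}}

```text
clock: 46.38
tool_pos: [0.6017, 0.2319, 0.0146]
tool_rot: [180.0, 0.1, 178.6]
ft_force: [-7.6, 0.2, 15.1]
width: -0.0001
finger_force: 7.5
```

Request:
{"op": "jog_arm", "data": {"deltas": [0,0,-0.06,0,0,0,0,0,0,0,0,0,0,0,0,0,0,0]}}

```text
clock: 46.63
tool_pos: [0.6018, 0.2319, 0.0146]
tool_rot: [180.0, 0.1, 178.6]
ft_force: [-10.0, -1.1, 21.2]
width: -0.0002
finger_force: 10.5
```

Request:
{"op": "jog_arm", "data": {"deltas": [0,0,0.5,0,0,0,0,0,0.9,0,0,0,0,0,0.9,0,0,0,0,0,0.9,0,0,0,0,0,0.9,0,0,0,0,0,0.9,0,0,0,0,0,0.9,0,0,0,0,0,0.7,0,0,0,0,0,0,0,0,0], "hand": 0.55}}

```text
clock: 47.38
tool_pos: [0.6047, 0.2321, 0.1472]
tool_rot: [179.9, 0.5, 178.6]
ft_force: [0.1, 0.1, 0.3]
width: 0.0384
finger_force: 0.0
```

Request:
{"op": "jog_arm", "data": {"deltas": [0.1,-0.6,0,0,0,0,0.1,-0.9,0,0,0,0,0.1,-0.9,0,0,0,0,0.1,-0.9,0,0,0,0,0.1,-0.9,0,0,0,0,0.1,-0.9,0,0,0,0,0.1,-0.9,0,0,0,0,0.1,-0.9,0,0,0,0,0.1,-0.9,0,0,0,0,0.1,-0.9,0,0,0,0,0.1,-0.9,0,0,0,0,0.1,-0.5,0,0,0,0,0.1,0,0,0,0,0,0,0,0,0,0,0,0,0,0,0,0,0]}}

```text
clock: 48.63
tool_pos: [0.6276, 0.0301, 0.1421]
tool_rot: [180.0, -0.0, 178.6]
ft_force: [-0.3, -0.4, -0.2]
width: 0.0385
finger_force: 0.0
```

```bash
python3 - <<'E'
from h import *
o=arm.get_obs();print(o["clock"],o["tool_pos"],o["tool_rot"],o["ft_force"],o["width"])
ci,p,d,W=wr("w12")
for cx,cy in((.6053,.3705),(.6019,.2306)):
    m=(np.hypot(W[...,0]-cx,W[...,1]-cy)<.016)&(W[...,2]>.044)&(W[...,2]<.07)&(d>0);print(m.sum(),np.percentile(W[m][:,2],[10,50,90]) if m.any() else 0)
m=(np.hypot(W[...,0]-.628,W[...,1]-.03)<.035)&(W[...,2]>.1)&(W[...,2]<.112)&(d>.05);print(m.sum());rect(W[m][:,:2],"key")
m=(np.hypot(W[...,0]-.628,W[...,1]-.03)<.035)&(W[...,2]>.085)&(W[...,2]<.112)&(d>.05);rect(W[m][:,:2],"keyall")
E
```

```text
48.6333 [0.62757421 0.03008968 0.14205486] [ 1.79968660e+02 -4.67511849e-02  1.78610548e+02] [-0.32932489 -0.36724481 -0.1753646 ] 0.03845052655755885
0 0
1445 [0.04914656 0.05015623 0.05100867]
874
key [628.2  30.2] [ 8.  44.1] 86.6 874
keyall [628.   30.1] [ 8.2 44.3] 86.7 933
```

View pics/w12.png

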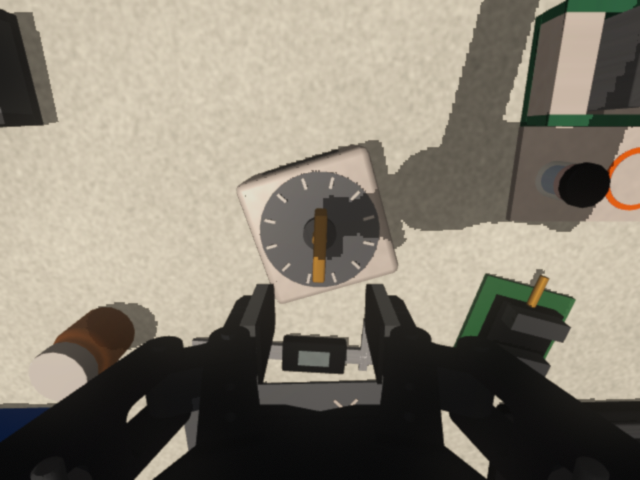

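Cap B is home (50.2 mm). The key wing is at (320,245), almost along world x. Descend and grip it.

Request:
{"op": "jog_arm", "data": {"deltas": [0.03,0,0,0,0,-0.35,0,0,-0.5,0,0,0,0,0,-0.6,0,0,0,0,0,-0.6,0,0,0,0,0,-0.6,0,0,0,0,0,-0.6,0,0,0,0,0,-0.5,0,0,0,0,0,-0.5,0,0,0,0,0,-0.4,0,0,0,0,0,-0.3,0,0,0,0,0,0,0,0,0,0,0,0,0,0,0]}}

```text
clock: 49.68
tool_pos: [0.6284, 0.0295, 0.0504]
tool_rot: [180.0, -0.0, 176.6]
ft_force: [-0.1, -0.9, -0.5]
width: 0.0387
finger_force: 0.0
```

Request:
{"op": "jog_arm", "data": {"deltas": [0,0,0,0,0,0,0,0,0,0,0,0,0,0,0,0,0,0,0,0,0,0,0,0,0,0,0,0,0,0,0,0,0,0,0,0,0,0,0,0,0,0,0,0,0,0,0,0], "hand": 1, "grip_force": 80}}

```text
clock: 50.35
tool_pos: [0.629, 0.0298, 0.0516]
tool_rot: [180.0, 0.1, 176.6]
ft_force: [-1.4, 2.4, 5.8]
width: 0.006
finger_force: 79.5
```

Request:
{"op": "jog_arm", "data": {"deltas": [0,0,0,0,0,-0.4,0,0,0,0,0,-0.8,0,0,0,0,0,-0.9,0,0,0,0,0,-0.9,0,0,0,0,0,-0.9,0,0,0,0,0,-0.9,0,0,0,0,0,-0.9,0,0,0,0,0,-0.9,0,0,0,0,0,-0.9,0,0,0,0,0,-0.9,0,0,0,0,0,-0.9,0,0,0,0,0,-0.9,0,0,0,0,0,-0.9,0,0,0,0,0,-0.9,0,0,0,0,0,-0.9,0,0,0,0,0,-0.9,0,0,0,0,0,-0.9,0,0,0,0,0,-0.9,0,0,0,0,0,-0.9,0,0,0,0,0,-0.9]}}

```text
clock: 52.02
tool_pos: [0.6273, 0.0287, 0.0516]
tool_rot: [-179.9, 0.1, 76.7]
ft_force: [-5.5, -1.4, 9.0]
width: 0.0062
finger_force: 80.0
```

```bash
python3 -c "
from h import *
o=arm.get_obs();print(o)"
```

```text
{'clock': 52.0167, 'qpos': array([-7.48556838, 29.7337068 , 86.88947784, -0.10371741, 63.45907281,
        5.88169104]), 'qvel': array([ 1.86464953e-02, -4.18916139e-02,  6.97511077e-02,  5.90134261e-02,
        5.80207825e-02,  6.13486555e+01]), 'tau': array([  0.69260783, -50.59229493, -25.56720793,   0.75449383,
        -1.95872247,  -1.31865833]), 'tool_pos': array([0.62733695, 0.02868646, 0.0515699 ]), 'tool_rot': array([-1.79927640e+02,  1.00665595e-01,  7.66792155e+01]), 'ft_force': array([-5.49335887, -1.3512268 ,  8.9966682 ]), 'torque': array([-0.2368661 ,  1.00615272,  0.10294153]), 'finger_force': 80.04001021385193, 'width': 0.0062276749802720075}
```

Request:
{"op": "jog_arm", "data": {"deltas": [0,0,0,0,0,-0.9,0,0,0,0,0,-0.9,0,0,0,0,0,-0.9,0,0,0,0,0,-0.9,0,0,0,0,0,-0.9,0,0,0,0,0,-0.9,0,0,0,0,0,-0.9,0,0,0,0,0,-0.9,0,0,0,0,0,-0.9,0,0,0,0,0,-0.9,0,0,0,0,0,-0.9,0,0,0,0,0,-0.9,0,0,0,0,0,-0.9,0,0,0,0,0,-0.9,0,0,0,0,0,-0.9,0,0,0,0,0,-0.9,0,0,0,0,0,-0.9,0,0,0,0,0,-0.9,0,0,0,0,0,-0.9,0,0,0,0,0,-0.9]}}

```text
clock: 53.68
tool_pos: [0.6265, 0.0305, 0.0516]
tool_rot: [180.0, 0.2, -26.4]
ft_force: [-7.5, 4.0, 11.5]
width: 0.0059
finger_force: 80.3
```

Request:
{"op": "jog_arm", "data": {"deltas": [0,0,0,0,0,-0.9,0,0,0,0,0,-0.9,0,0,0,0,0,-0.9,0,0,0,0,0,-0.9,0,0,0,0,0,-0.9,0,0,0,0,0,-0.9,0,0,0,0,0,-0.9,0,0,0,0,0,-0.9,0,0,0,0,0,-0.5,0,0,0,0,0,0,0,0,0,0,0,0,0,0,0,0,0,0]}}

```text
clock: 54.68
tool_pos: [0.6273, 0.0312, 0.0516]
tool_rot: [180.0, 0.1, -70.3]
ft_force: [-4.6, 5.5, 9.9]
width: 0.0062
finger_force: 80.1
```

```bash
python3 -c "
from h import *
o=arm.get_obs();print(o['qpos'],o['torque'],o['tool_pos'],o['tool_rot'])"
```

```text
[-7.38378850e+00  2.97267455e+01  8.69015763e+01  1.19483883e-01
  6.34708762e+01  1.52891041e+02] [ 1.00520929  0.86379427 -0.02633744] [0.62726767 0.03117192 0.05157073] [ 1.79960327e+02  1.40302194e-01 -7.03283381e+01]
```

Request:
{"op": "jog_arm", "data": {"deltas": [0,0,0,0,0,0,0,0,0,0,0,0,0,0,0,0,0,0,0,0,0,0,0,0,0,0,0,0,0,0,0,0,0.4,0,0,0,0,0,0.6,0,0,0,0,0,0.6,0,0,0,0,0,0.6,0,0,0,0,0,0.3,0,0,0,0,0,0,0,0,0.416,0,0,0,0,0,1,0,0,0,0,0,1,0,0,0,0,0,1,0,0,0,0,0,1,0,0,0,0,0,1], "hand": 0.6}}

```text
clock: 56.02
tool_pos: [0.6287, 0.0295, 0.1016]
tool_rot: [-180.0, -0.1, -39.0]
ft_force: [0.2, 0.3, -0.2]
width: 0.0344
finger_force: 0.0
```

Request:
{"op": "jog_arm", "data": {"deltas": [0,0,0,0,0,1,0,0,0,0,0,1,0,0,0,0,0,1,0,0,0,0,0,1,0,0,0,0,0,1,0,0,0,0,0,1,0,0,0,0,0,1,0,0,0,0,0,1,0,0,0,0,0,1,0,0,0,0,0,1,0,0,0,0,0,1,0,0,0,0,0,1,0,0,0,0,0,1,0,0,0,0,0,1,0,0,0,0,0,1,0,0,0,0,0,1,0,0,0,0,0,1,0,0,0,0,0,1,0,0,0,0,0,1,0,0,0,0,0,1]}}

```text
clock: 57.68
tool_pos: [0.6287, 0.0295, 0.1016]
tool_rot: [179.9, -0.0, 75.6]
ft_force: [-0.5, 0.5, 0.1]
width: 0.034
finger_force: 0.0
```

Request:
{"op": "jog_arm", "data": {"deltas": [0,0,0,0,0,1,0,0,0,0,0,1,0,0,0,0,0,1,0,0,0,0,0,1,0,0,0,0,0,1,0,0,0,0,0,1,0,0,0,0,0,0,0,0,0,0,0,0,0,0,0,0,0,0]}}

```text
clock: 58.43
tool_pos: [0.6285, 0.0295, 0.1011]
tool_rot: [180.0, 0.0, 109.5]
ft_force: [0.2, -0.3, -0.4]
width: 0.0343
finger_force: 0.0
```

```bash
python3 - <<'E'
from h import *
o=arm.get_obs();print(o["clock"],o["tool_pos"],o["tool_rot"],o["ft_force"],o["width"])
p,d=arm.capture("top");W=cloud(arm.camera_info("top"),d)
m=(np.hypot(W[...,0]-.628,W[...,1]-.03)<.03)&(W[...,2]>.08)&(W[...,2]<.115);print(m.sum())
ci,p,d,W=wr("w13")
m=(np.hypot(W[...,0]-.628,W[...,1]-.03)<.026)&(W[...,2]>.098)&(W[...,2]<.112)&(d>.05);rect(W[m][:,:2],"key")
E
```

```text
58.4333 [0.62854201 0.02948511 0.10105686] [1.79970666e+02 1.52114512e-02 1.09491288e+02] [ 0.16581288 -0.27176837 -0.36464844] 0.03427599352410644
32
key [628.4  30.3] [ 7.7 44.2] 19.3 1273
```

Request:
{"op": "jog_arm", "data": {"deltas": [0,0.03,-0.5,0,0,0,0,0,-0.6,0,0,0,0,0,-0.6,0,0,0,0,0,-0.5,0,0,0,0,0,-0.32,0,0,0,0,0,0,0,0,0,0,0,0,0,0,0]}}

```text
clock: 59.12
tool_pos: [0.628, 0.0301, 0.0493]
tool_rot: [-179.9, -0.0, 109.6]
ft_force: [-1.0, 0.3, -0.4]
width: 0.0343
finger_force: 0.0
```

Request:
{"op": "jog_arm", "data": {"deltas": [0,0,0,0,0,0,0,0,0,0,0,0,0,0,0,0,0,0,0,0,0,0,0,0,0,0,0,0,0,0,0,0,0,0,0,0,0,0,0,0,0,0,0,0,0,0,0,0], "hand": 1, "grip_force": 80}}

```text
clock: 59.78
tool_pos: [0.6279, 0.0297, 0.0511]
tool_rot: [-180.0, 0.0, 109.7]
ft_force: [-5.2, -2.0, 5.9]
width: 0.0065
finger_force: 80.0
```

Request:
{"op": "jog_arm", "data": {"deltas": [0,0,0,0,0,-0.5,0,0,0,0,0,-0.8,0,0,0,0,0,-0.8,0,0,0,0,0,-0.8,0,0,0,0,0,-0.8,0,0,0,0,0,-0.8,0,0,0,0,0,-0.8,0,0,0,0,0,-0.8]}}

```text
clock: 60.45
tool_pos: [0.6277, 0.0296, 0.0511]
tool_rot: [-180.0, 0.1, 74.5]
ft_force: [-5.6, -2.6, 6.7]
width: 0.0062
finger_force: 80.0
```

```bash
cat > s.py <<'E'
from h import *
o=arm.get_obs();print(o["clock"],o["qpos"][5],o["torque"],o["tool_pos"],o["tool_rot"],o["width"])
E
python3 s.py
```

```text
60.45 8.108773009436222 [-0.39515769  0.93324984  0.12442965] [0.6277255  0.02958426 0.0511331 ] [-1.79972507e+02  6.43343025e-02  7.45020834e+01] 0.0062372310865835
```

Request:
{"op": "jog_arm", "data": {"deltas": [0,0,0,0,0,-0.5,0,0,0,0,0,-0.5,0,0,0,0,0,-0.5,0,0,0,0,0,-0.5,0,0,0,0,0,-0.5,0,0,0,0,0,0]}}

```text
clock: 60.95
tool_pos: [0.6276, 0.0296, 0.0511]
tool_rot: [-180.0, 0.1, 60.2]
ft_force: [-6.4, -2.8, 6.9]
width: 0.0062
finger_force: 80.1
```

```bash
python3 s.py
```

```text
60.95 22.36644441023869 [-0.41245435  0.94697776 -0.02051951] [0.6276077  0.02961271 0.05112481] [-1.79975921e+02  7.02702103e-02  6.02410987e+01] 0.006235241617110019
```

Request:
{"op": "jog_arm", "data": {"deltas": [0,0,0,0,0,-0.5,0,0,0,0,0,-0.5,0,0,0,0,0,-0.5,0,0,0,0,0,-0.5,0,0,0,0,0,0]}}

```text
clock: 61.37
tool_pos: [0.6275, 0.0297, 0.0511]
tool_rot: [-180.0, 0.1, 48.8]
ft_force: [-5.8, -1.3, 7.2]
width: 0.0061
finger_force: 80.1
```

```bash
python3 s.py
```

```text
61.3667 33.8272735214618 [-0.48532975  0.96770051 -0.0649614 ] [0.62752124 0.02965256 0.05110299] [-1.79983174e+02  8.02955533e-02  4.87846111e+01] 0.006099632126768064
```

Request:
{"op": "jog_arm", "data": {"deltas": [0,0,0,0,0,-0.5,0,0,0,0,0,-0.5,0,0,0,0,0,-0.5,0,0,0,0,0,-0.5]}}

```text
clock: 61.7
tool_pos: [0.6274, 0.0297, 0.0511]
tool_rot: [-180.0, 0.1, 37.3]
ft_force: [-5.6, -1.4, 6.8]
width: 0.0058
finger_force: 80.1
```

```bash
python3 s.py
```

```text
61.7 45.2658853489624 [-0.37535896  1.09287162  0.16263577] [0.62743112 0.02969055 0.05111784] [-1.79992040e+02  8.69370778e-02  3.73463642e+01] 0.00582921800696986
```

Request:
{"op": "jog_arm", "data": {"deltas": [0,0,0,0,0,-0.5,0,0,0,0,0,-0.5,0,0,0,0,0,-0.5,0,0,0,0,0,-0.5]}}

```text
clock: 62.03
tool_pos: [0.6274, 0.0297, 0.0511]
tool_rot: [180.0, 0.1, 25.9]
ft_force: [-6.7, -1.9, 6.9]
width: 0.006
finger_force: 80.1
```

```bash
python3 s.py
```

```text
62.0333 56.7253251368932 [-0.403922    1.06043644  0.13656646] [0.62738476 0.02974969 0.0511034 ] [1.79997108e+02 8.96460745e-02 2.58873477e+01] 0.006011203088008517
```

Request:
{"op": "jog_arm", "data": {"deltas": [0,0,0,0,0,-0.4,0,0,0,0,0,-0.4,0,0,0,0,0,-0.4,0,0,0,0,0,-0.4]}}

```text
clock: 62.37
tool_pos: [0.6274, 0.0298, 0.0511]
tool_rot: [180.0, 0.1, 16.8]
ft_force: [-7.4, -1.9, 7.3]
width: 0.0061
finger_force: 80.1
```

```bash
python3 s.py
```

```text
62.3667 65.86549382519385 [-0.37500931  1.02962998  0.10760189] [0.62736987 0.02980721 0.05112904] [1.79984583e+02 8.85232930e-02 1.67507595e+01] 0.0060797526377449965
```

Request:
{"op": "jog_arm", "data": {"deltas": [0,0,0,0,0,-0.4,0,0,0,0,0,-0.4,0,0,0,0,0,-0.4,0,0,0,0,0,-0.4]}}

```text
clock: 62.7
tool_pos: [0.6273, 0.0298, 0.0512]
tool_rot: [179.9, 0.1, 7.8]
ft_force: [-6.2, -1.3, 8.8]
width: 0.0061
finger_force: 101.8
```

```bash
python3 s.py
```

```text
62.7 74.89018156731221 [-0.29927301  1.16848243  1.82392955] [0.62734638 0.02981004 0.05120824] [1.79926892e+02 9.14839539e-02 7.77598570e+00] 0.006116512981806355
```

Hard stop reached: the torque jumped to 1.8 N m. Release, lift, then check the key and locate the marker.

Request:
{"op": "jog_arm", "data": {"deltas": [0,0,0,0,0,0,0,0,0,0,0,0,0,0,0,0,0,0,0,0,0,0,0,0,0,0,0,0,0,0,0,0,0.4,0,0,0,0,0,0.8,0,0,0,0,0,0.8,0,0,0,0,0,0.8,0,0,0,0,0,0.8,0,0,0,0,0,0.6,0,0,0,0,0,0,0,0,0,0,0,0,0,0,0], "hand": 0.5}}

```text
clock: 63.78
tool_pos: [0.629, 0.03, 0.1352]
tool_rot: [180.0, -0.1, 7.7]
ft_force: [-0.1, -1.1, -0.2]
width: 0.0427
finger_force: 0.0
```

```bash
cat > mk.py <<'E'
from h import *
def mk():
    p,d=arm.capture("top");W=cloud(arm.camera_info("top"),d)
    hsv=cv2.cvtColor(p,cv2.COLOR_RGB2HSV);o=((hsv[...,0]<16)&(hsv[...,1]>150)&(hsv[...,2]>90)).astype(np.uint8)
    n,l,st,c=cv2.connectedComponentsWithStats(o)
    for i in range(1,n):
        if st[i,4]>40: w=W[(l==i)&(d>0)]; print(c[i],st[i]);rect(w[:,:2],"orange");print(np.median(w[:,2]))
    b=(d>0)&(W[...,2]>.012)&(W[...,2]<.03)&(W[...,0]<.62)&(W[...,0]>.36)&(abs(W[...,1])<.15)
    n,l,st,c=cv2.connectedComponentsWithStats(b.astype(np.uint8))
    for i in range(1,n):
        if st[i,4]>120: rect(W[l==i][:,:2],"disc")
if __name__=="__main__": mk()
E
python3 - <<'E'
import mk;from h import *
o=arm.get_obs();print(o["clock"],o["tool_pos"],o["tool_rot"])
ci,p,d,W=wr("w14")
m=(np.hypot(W[...,0]-.628,W[...,1]-.03)<.026)&(W[...,2]>.098)&(W[...,2]<.112)&(d>.05);rect(W[m][:,:2],"key")
mk.mk()
E
```

```text
63.7833 [0.6289994  0.0300105  0.13519003] [ 1.79971214e+02 -1.19782360e-01  7.66904638e+00]
key [628.5  30. ] [44.2  8.1] 14.7 949
[186.38356164 213.78082192] [176 203  22  22  73]
orange [603.1 300.3] [48.9 50.1] 88.2 73
0.009190095286145006
[439.31221719 341.35294118] [418 336  45  11 442]
orange [ 321.6 -267.4] [96.4 21.9] 89.8 441
0.024368052411180674
```

Request:
{"op": "jog_arm", "data": {"deltas": [-0.81,-0.955,0,0,0,0,-0.81,-0.955,0,0,0,0,-0.81,-0.955,0,0,0,0,-0.81,-0.955,0,0,0,0,-0.81,-0.955,0,0,0,0,-0.81,-0.955,0,0,0,0,-0.81,-0.955,0,0,0,0,-0.81,-0.955,0,0,0,0,-0.81,-0.955,0,0,0,0,-0.81,-0.955,0,0,0,0,-0.81,-0.955,0,0,0,0,0,0,0,0,0,0,0,0,0,0,0,0], "hand": 0.25}}

```text
clock: 64.97
tool_pos: [0.4491, -0.1804, 0.1334]
tool_rot: [-179.9, 0.1, 7.5]
ft_force: [0.8, -0.3, 0.4]
width: 0.0638
finger_force: 0.0
```

```bash
python3 mk.py; python3 - <<'E'
from h import *
o=arm.get_obs();print(o["clock"],o["tool_pos"],o["tool_rot"],o["width"])
p,d=arm.capture("top");W=cloud(arm.camera_info("top"),d);cv2.imwrite("pics/t15.png",p[:,:,::-1])
m=(np.hypot(W[...,0]-.628,W[...,1]-.029)<.03)&(W[...,2]>.09)&(W[...,2]<.112);rect(W[m][:,:2],"key")
E
```

```text
[186.4  213.76] [176 203  22  22  75]
orange [603.  300.5] [49.3 49. ] 0.8 74
0.009019885817475815
[426.23529412 340.81699346] [418 337  19  10 153]
orange [ 320.8 -239.6] [19.8 41.3] 0.6 153
0.025257387089725025
disc [433.2  21.9] [35.4 35.5] 0.9 223
65.0167 [ 0.4497741  -0.17981689  0.13353586] [-1.79925664e+02  3.91154450e-02  7.57876609e+00] 0.06373419108637694
key [628.   29.1] [44.6  7.9] 14.2 88
```

View pics/t15.png

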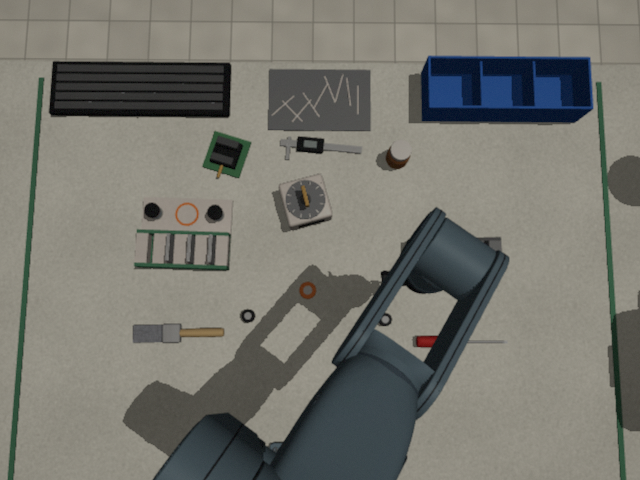

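The top view shows the marker still at (307,290), in the arm's shadow; three plates are in the stand. Going to the marker.

Request:
{"op": "jog_arm", "data": {"deltas": [-0.08,0.6,0,0,0,0,-0.08,0.95,0,0,0,0,-0.08,0.95,0,0,0,0,-0.08,0.95,0,0,0,0,-0.08,0.95,0,0,0,0,-0.08,0.95,0,0,0,0,-0.08,0.95,0,0,0,0,-0.08,0.95,0,0,0,0,-0.08,0.95,0,0,0,0,-0.08,0.95,0,0,0,0,0,0.7,0,0,0,0,0,0.3,0,0,0,0,0,0,-0.5,0,0,0,0,0,-0.8,0,0,0,0,0,-0.8,0,0,0,0,0,0,0,0,0,0,0,0,0,0,0]}}

```text
clock: 66.48
tool_pos: [0.4334, 0.0237, 0.0917]
tool_rot: [-180.0, 0.1, 7.7]
ft_force: [1.1, -0.1, 0.6]
width: 0.0643
finger_force: 0.0
```

```bash
python3 - <<'E'
from h import *
o=arm.get_obs();print(o["clock"],o["tool_pos"],o["tool_rot"],o["width"])
ci,p,d,W=wr("w15")
m=(d>0)&(W[...,2]>.012)&(W[...,2]<.026)&(np.hypot(W[...,0]-.433,W[...,1]-.022)<.06);n,l,st,c=cv2.connectedComponentsWithStats(m.astype(np.uint8))
for i in range(1,n):
    if st[i,4]>200: w=W[l==i];rect(w[w[:,2]>.018][:,:2],"disc");print(c[i],st[i])
print(proj(ci,[.433,.022,.022]))
E
```

```text
66.4833 [0.43336007 0.02369337 0.09171959] [-1.79954166e+02  1.23994750e-01  7.72261254e+00] 0.06433510818711315
disc [432.4  23.6] [37.5 36.4] 8.5 2093
[319.66422018 234.94311927] [ 294  208   52   54 2180]
[[321.83425811 236.45828107]]
```

Request:
{"op": "jog_arm", "data": {"deltas": [-0.04,0,-0.6,0,0,0,0,0,-0.8,0,0,0,0,0,-0.8,0,0,0,0,0,-0.8,0,0,0,0,0,-0.8,0,0,0,0,0,-0.6,0,0,0,0,0,-0.5,0,0,0,0,0,-0.4,0,0,0,0,0,-0.3,0,0,0,0,0,-0.2,0,0,0,0,0,-0.15,0,0,0,0,0,0,0,0,0,0,0,0,0,0,0]}}

```text
clock: 67.62
tool_pos: [0.4336, 0.023, -0.0266]
tool_rot: [180.0, -0.0, 7.7]
ft_force: [0.1, 0.7, -0.2]
width: 0.0644
finger_force: 0.0
```

Request:
{"op": "jog_arm", "data": {"deltas": [0,0,0,0,0,0,0,0,0,0,0,0,0,0,0,0,0,0,0,0,0,0,0,0,0,0,0,0,0,0,0,0,0,0,0,0,0,0,0,0,0,0,0,0,0,0,0,0], "hand": 1, "grip_force": 25}}

```text
clock: 68.28
tool_pos: [0.4337, 0.0229, -0.0263]
tool_rot: [180.0, -0.0, 7.7]
ft_force: [-0.9, -0.5, 6.1]
width: 0.0368
finger_force: 24.7
```

Request:
{"op": "jog_arm", "data": {"deltas": [0,0,0.3,0,0,0,0,0,0.7,0,0,0,0,0,0.8,0,0,0,0,0,0.8,0,0,0,0,0,0.8,0,0,0,0,0,0.8,0,0,0,0,0,0.8,0,0,0,0,0,0.8,0,0,0,0,0,0.5,0,0,0,0,0,0,0,0,0]}}

```text
clock: 69.12
tool_pos: [0.4349, 0.0228, 0.1015]
tool_rot: [179.9, -0.2, 7.7]
ft_force: [1.0, -0.2, -1.2]
width: 0.0367
finger_force: 25.2
```

Request:
{"op": "jog_arm", "data": {"deltas": [0.3,0.5,0,0,0,0,0.567,0.926,0,0,0,0,0.567,0.926,0,0,0,0,0.567,0.926,0,0,0,0,0.567,0.926,0,0,0,0,0.567,0.926,0,0,0,0,0.567,0.926,0,0,0,0,0.567,0.926,0,0,0,0,0.567,0.926,0,0,0,0,0.567,0.926,0,0,0,0,0.567,0.926,0,0,0,0,0.567,0.926,0,0,0,0,0.567,0.926,0,0,0,0,0.567,0.926,0,0,0,0,0.567,0.926,0,0,0,0,0.3,0.5,0,0,0,0,0,0,0,0,0,0,0,0,0,0,0,0]}}

```text
clock: 70.62
tool_pos: [0.6034, 0.3023, 0.0977]
tool_rot: [180.0, 0.1, 7.7]
ft_force: [-0.9, 0.1, -0.6]
width: 0.037
finger_force: 25.2
```

```bash
python3 - <<'E'
from h import *
o=arm.get_obs();print(o["clock"],o["tool_pos"],o["tool_rot"],o["width"],o["finger_force"])
ci,p,d,W=wr("w16")
hsv=cv2.cvtColor(p,cv2.COLOR_RGB2HSV);q=((hsv[...,0]<16)&(hsv[...,1]>150)&(hsv[...,2]>80))&(d>0)
m=q&(W[...,2]<.02)&(np.hypot(W[...,0]-.6036,W[...,1]-.3005)<.04);rect(W[m][:,:2],"ring");print(np.median(W[m][:,2]))
m=q&(W[...,2]>.1);rect(W[m][:,:2],"held");print(np.percentile(W[m][:,2],[2,98]))
E
```

```text
70.6167 [0.60336469 0.30230913 0.0977322 ] [1.79964269e+02 1.26957732e-01 7.72569693e+00] 0.036968478935455684 25.23617058992386
ring [603.5 300.7] [51.9 52.8] 5.0 1106
0.008672601247114192
held [602.7 302.4] [36.7 37.2] 60.9 5242
[0.12903406 0.14697019]
```

View pics/w16.png

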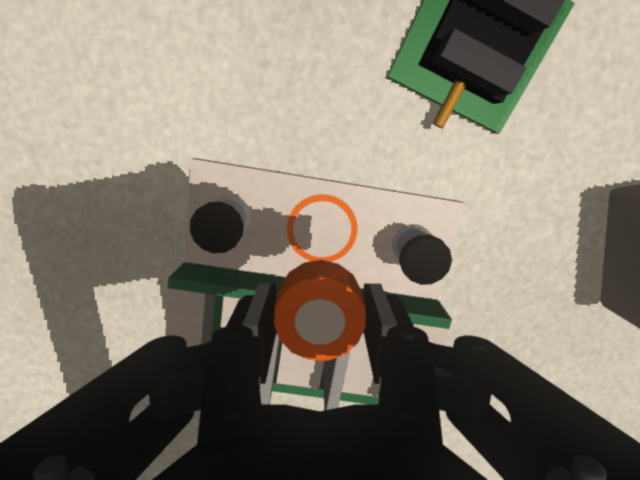

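The held marker is at (320,320) and the ring at (322,228), further back only because of perspective. The measured offset is (+0.8, −1.7) mm; correct that and lower.

Request:
{"op": "jog_arm", "data": {"deltas": [0.04,-0.085,-0.4,0,0,0,0,0,-0.7,0,0,0,0,0,-0.8,0,0,0,0,0,-0.8,0,0,0,0,0,-0.8,0,0,0,0,0,-0.6,0,0,0,0,0,-0.5,0,0,0,0,0,-0.4,0,0,0,0,0,-0.3,0,0,0,0,0,-0.2,0,0,0,0,0,-0.15,0,0,0,0,0,0,0,0,0,0,0,0,0,0,0]}}

```text
clock: 71.75
tool_pos: [0.6053, 0.3007, -0.0134]
tool_rot: [-180.0, -0.0, 7.7]
ft_force: [0.1, 0.2, 0.2]
width: 0.0362
finger_force: 25.2
```

Request:
{"op": "jog_arm", "data": {"deltas": [0,0,-0.1,0,0,0,0,0,-0.08,0,0,0,0,0,0,0,0,0,0,0,0,0,0,0]}}

```text
clock: 72.08
tool_pos: [0.6049, 0.3006, -0.0174]
tool_rot: [180.0, 0.0, 7.7]
ft_force: [0.3, 0.0, -0.7]
width: 0.0368
finger_force: 25.2
```

Request:
{"op": "jog_arm", "data": {"deltas": [0,0,-0.05,0,0,0,0,0,0,0,0,0,0,0,0,0,0,0]}}

```text
clock: 72.33
tool_pos: [0.6052, 0.3007, -0.0182]
tool_rot: [-180.0, -0.0, 7.7]
ft_force: [0.5, 0.7, 1.2]
width: 0.0364
finger_force: 25.4
```

Request:
{"op": "jog_arm", "data": {"deltas": [0,0,-0.03,0,0,0,0,0,0,0,0,0]}}

```text
clock: 72.5
tool_pos: [0.6051, 0.3007, -0.0182]
tool_rot: [-180.0, -0.0, 7.7]
ft_force: [-1.0, -0.7, 4.4]
width: 0.037
finger_force: 25.8
```

Request:
{"op": "jog_arm", "data": {"deltas": [0,0,0,0,0,0,0,0,0,0,0,0,0,0,0,0,0,0,0,0,0,0,0,0,0,0,0,0,0,0,0,0,0.3,0,0,0,0,0,0.6,0,0,0,0,0,0.8,0,0,0,0,0,0.9,0,0,0,0,0,0.9,0,0,0,0,0,0.9,0,0,0,0,0,0.9,0,0,0,0,0,0.9,0,0,0,0,0,0.9,0,0,0,0,0,0.9,0,0,0], "hand": 0.35}}

```text
clock: 73.75
tool_pos: [0.6051, 0.3006, 0.1435]
tool_rot: [-180.0, -0.1, 7.7]
ft_force: [0.1, -0.4, 0.4]
width: 0.0554
finger_force: 0.0
```

Request:
{"op": "jog_arm", "data": {"deltas": [-0.5,-0.8,0.2,0,0,0,-0.5,-0.8,0,0,0,0,-0.5,-0.8,0,0,0,0,-0.5,-0.8,0,0,0,0,-0.5,-0.8,0,0,0,0,-0.5,-0.8,0,0,0,0,-0.5,-0.8,0,0,0,0,-0.5,-0.8,0,0,0,0,-0.5,-0.8,0,0,0,0,-0.5,-0.8,0,0,0,0,-0.5,-0.8,0,0,0,0,-0.5,-0.8,0,0,0,0,-0.5,-0.8,0,0,0,0,-0.5,-0.8,0,0,0,0,-0.5,-0.8,0,0,0,0,-0.5,-0.8,0,0,0,0,-0.5,-0.8,0,0,0,0,0,0,0,0,0,0]}}

```text
clock: 75.25
tool_pos: [0.4338, 0.0267, 0.1461]
tool_rot: [179.9, -0.0, 7.6]
ft_force: [0.8, -0.3, -1.0]
width: 0.0554
finger_force: 0.0
```

```bash
cat > fin.py <<'E'
from h import *
o=arm.get_obs();print(o["clock"],o["tool_pos"],o["ft_force"])
p,d=arm.capture("top");W=cloud(arm.camera_info("top"),d);cv2.imwrite("pics/t17.png",cv2.resize(p[120:345,110:410],(800,600),interpolation=2)[:,:,::-1])
m=(np.hypot(W[...,0]-.6033,W[...,1]-.3003)<.035)&(W[...,2]>.02)&(W[...,2]<.05);rect(W[m][:,:2],"marker");print(np.median(W[m][:,2]))
th=np.radians(-1.4);Rm=np.array([[np.cos(th),-np.sin(th)],[np.sin(th),np.cos(th)]])
L=np.dstack([(W[...,:2]-np.array([.5196,.3018]))@Rm,W[...,2]])*1000
for s in(-69,-23,23,69):
    m=(abs(L[...,0])<34)&(abs(L[...,1]-s)<10)&(L[...,2]>60);print(s,m.sum(),np.round(np.median(L[m],0),1) if m.any() else "")
for y in(70,-70):
    m=(np.hypot(L[...,0]-84,L[...,1]-y)<14)&(L[...,2]>40);print("cap",np.median(L[m],0))
m=(np.hypot(W[...,0]-.628,W[...,1]-.029)<.03)&(W[...,2]>.09)&(W[...,2]<.112);rect(W[m][:,:2],"key")
E
python3 fin.py
```

```text
75.25 [0.43375863 0.02673344 0.14612185] [ 0.82392468 -0.26973516 -0.96002871]
marker [603.1 298.7] [36.1 36.5] 46.0 231
0.030398512808602618
-69 135 [ -0.8 -70.3  73.6]
-23 141 [ -1.  -25.3  73.3]
23 147 [-0.3 20.6 73. ]
69 0 
cap [83.83165441 70.31192211 49.91514787]
cap [ 84.14639227 -70.02711018  49.8480249 ]
key [627.8  29.1] [43.8  7.8] 14.5 85
```

View pics/t17.png

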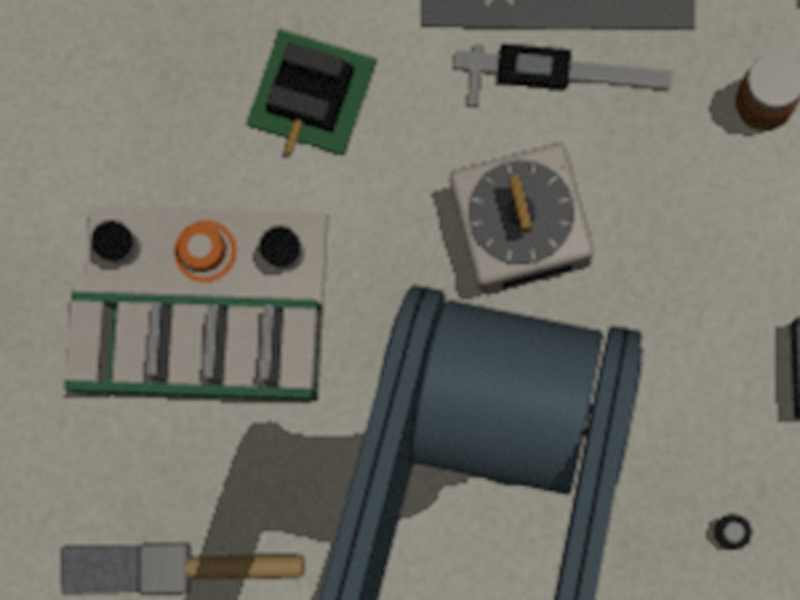

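```bash
python3 - <<'E'
from h import *
p,d=arm.capture("side");ci=arm.camera_info("side");W=cloud(ci,d)
m=(np.hypot(W[...,0]-.6033,W[...,1]-.3003)<.035)&(W[...,2]>.027)&(W[...,2]<.036);rect(W[m][:,:2],"marker top")
f=np.load("pics/side0.npz");W0=cloud(ci,f["d"]);hsv=cv2.cvtColor(f["p"],cv2.COLOR_RGB2HSV)
m=(hsv[...,0]<16)&(hsv[...,1]>120)&(np.hypot(W0[...,0]-.6033,W0[...,1]-.3003)<.04)&(W0[...,2]<.02);rect(W0[m][:,:2],"ring side0")
E
```

```text
marker top [601.  299.3] [38.3 35. ] 81.1 119
ring side0 [596.6 307.4] [55.4 43.6] 27.6 59
```

Request:
{"op": "jog_arm", "data": {"deltas": [0.5,0.8,0,0,0,0,0.5,0.8,0,0,0,0,0.5,0.8,0,0,0,0,0.5,0.8,0,0,0,0,0.5,0.8,0,0,0,0,0.5,0.8,0,0,0,0,0.5,0.8,0,0,0,0,0.5,0.8,0,0,0,0,0.5,0.8,0,0,0,0,0.5,0.8,0,0,0,0,0.5,0.8,0,0,0,0,0.5,0.8,0,0,0,0,0.5,0.8,0,0,0,0,0,0,0,0,0,0,0,0,0,0,0,0]}}

```text
clock: 76.6
tool_pos: [0.5651, 0.2384, 0.1448]
tool_rot: [-180.0, -0.0, 7.8]
ft_force: [-0.4, -0.1, -0.4]
width: 0.0555
finger_force: 0.0
```

```bash
python3 - <<'E'
from h import *
ci,p,d,W=wr("w18")
hsv=cv2.cvtColor(p,cv2.COLOR_RGB2HSV);q=((hsv[...,0]<16)&(hsv[...,1]>120)&(hsv[...,2]>50))&(d>0)
n=np.hypot(W[...,0]-.6036,W[...,1]-.3005)<.04
for nm,m in(("ring",q&n&(W[...,2]<.0125)),("top",n&(W[...,2]>.027)&(W[...,2]<.036))):
    xy=W[m][:,:2]*1000;rect(xy/1000,nm);print(cv2.minEnclosingCircle(xy.astype(np.float32)))
b=np.argwhere(n);a=b.min(0)-10;z=b.max(0)+10;cv2.imwrite("pics/c18.png",cv2.resize(p[max(a[0],0):z[0],max(a[1],0):z[1]],(500,500))[:,:,::-1])
E
```

```text
ring [603.  300.8] [53.7 53.1] 4.9 1039
((602.7667846679688, 300.8297119140625), 27.20989418029785)
top [603.9 300.5] [36.8 37.1] 8.7 1765
((603.5762939453125, 300.5650634765625), 18.92298698425293)
```

View pics/c18.png

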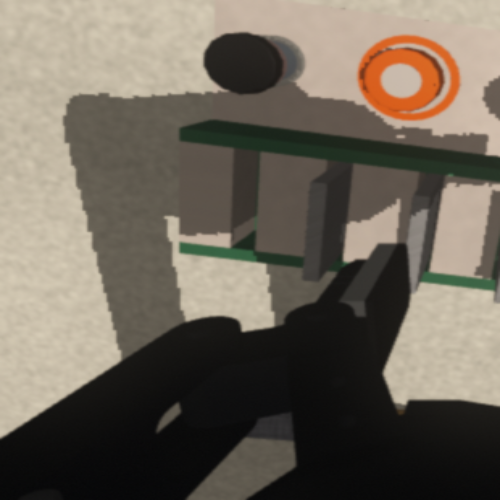

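The marker at (402,78) sits inside the ring, under 1 mm off centre and flat. Handing in.

```bash
python3 -c "
from workcell import arm
print(arm.close_job())"
```

```text
the job is handed in; nothing more can be done
None
```

The job is handed in: all three plates present are at the bottom of stand slots, both caps are fully down, the key was then wound to its stop, and the marker sits flat in the ring; hand-in returned no verdict.

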